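# Load the ferrule tray and lock it into the trolley's dock with the square key

### The arm

A 6-joint arm with a two-finger parallel gripper is mounted at the origin on a cart in front of the work surface, level with it; the furniture and walls round the work are solid. World frame = base frame: x ahead of the robot, y to its left, z up, the work surface at z = 0. Lengths are in m, angles in rad, forces in N, time in s.
With the tool pointing down it reaches from about 0.275 to 0.975 m from the base axis. Payload 8.4 kg.
Tool frame: the origin (TCP) lies at the centre of the arm's flange, where the gripper is bolted on; the fingertips stand 190 mm ahead of it and the grasp point (between the pads) lies 171 mm ahead of it; z points along the fingers, y is the line along which they close (so a half turn about z gives the same grasp; the last joint's range is limited). The gripper opens to 92 mm and grips with 3 to 60 N. Pads are 20 mm wide; open, the fingers measure 128 mm over their backs; the gripper's body (75 mm by 189 mm) begins 69 mm behind the grasp point.
Start: joints at [-1.232, 0.353, 1.633, -0, 1.155, -0.002], TCP at [0.209, -0.589, 0.405] pointing down, gripper open.
Joint ranges: [-2.63, 2.63], [-0.92, 2.1], [0.06, 2.66], [-1.3, 4.44], [0, 2.69], [-3.02, 3.02]. Speed limits (rad/s): [2.22, 2.22, 2.79, 3.14, 3.14, 3.14].

### API

Orientations are given as a unit quaternion [x, y, z, w].
In Python, from plant import robot gives the robot as it stands.
- The arm moves only by the shell command python3 -m crank 'ROWS' [FORCE]. ROWS is JSON, a list of rows, each an object of numbers: "x", "y", "z": the shift along the tool's x, y, z normalised to -1 to 1, where 1 is 0.03 m; "rx", "ry", "rz": the turn, a rotation vector about the tool's x, y, z normalised to -1 to 1, where 1 is pi/2 rad; "gripper": the finger opening in mm, from 0 to 91.9. A call has 1 to 8 rows; each row shifts and turns the commanded pose from where the row before left it, along the tool's axes as they then stand; what a row does not reach is not made up. A row lasts 1/12 s, in which the tool goes at most 41.7 mm and 7.16 degrees, less where a joint would pass 70% of its speed; a pose out of reach is approached as far as the arm can. A call with a number of a shift or a turn outside -1 to 1 is refused whole. A call with a gripper value outside its range is refused whole. The fingers move at their own pace and stop on an object; FORCE is the grip in N (left out, the last holds). Time passes only in rows, so rows that do not move let the fingers close. It gives the time, the measured TCP pose, the force, the opening and the grip force at its end, in the units of the state.
- robot.state(): the state, without advancing time (a new reading comes with each control period).
- robot.camera(name): name is "side" or "top"; returns (picture, depth): 384x512x3 uint8, red, green, blue; 384x512 float32, m along the optical axis (not along the pixel's ray), 0 where there is no reading.
- robot.get_calibration(name): a dict with "camera_matrix" (3x3 intrinsics, pixels), "k1" (the pictures are not rectified: a ray, as slopes to the right and down, at radius r is drawn at 1 + k1 r^2 times it, then the intrinsics apply), "R" (3x3) and "t" (3): a world point X has camera coordinates R X + t. Camera axes: x right, y down, z forward; pixel columns grow to the right and rows downward; lengths in m; the calibration is good to about 2 mm. A picture is of the moment at which its call begins. get_calibration takes no time and is no camera call.
- robot.sign_off(): hands the job in; it is judged then, once.
Trained networks look in the newest picture that a camera, given by its name, has taken for a name from the list of things; names that differ only in an ending like _2 or _b are one class to them, and where a whole thing is asked for, a point or a joint stands for the part that bears it (a point fixed in the world has none). Each returns a list of dicts, best first, with "confidence" (0 to 1); they miss things now and then, are a little off and sometimes report something else, mostly with a low value. They report only what shows in the picture. A call takes as long as a camera call. They do not tell look-alikes from the thing itself.
- robot.look_for(target, camera): "xyz" ([x, y, z] in m, in world coordinates, good to about 4 mm: the middle of the surface that is visible of it).
- robot.mark_of(target, camera): "xyz" ([x, y, z] in m, in world coordinates, good to about 4 mm: a listed point, or the origin of a listed thing).
The state is a dict: "time_s": time; "joints": joint angles; "joint_velocities": joint speeds; "effort": joint torques, N m; "position": TCP position; "tool_rot": TCP orientation; "force": force on the tool from outside, world axes, zero at the start; "wrist_torque": the same for the moment, N m; "gripper_width": finger opening in m; "gripper_force": force on a finger pad.
Only numpy, scipy, OpenCV 4.12 (cv2) and the standard library are available. Lean on these libraries where they do the work, as an engineer would, in place of code of your own. Each camera call takes 0.05 s, during which the arm holds its last target. There are 200 camera calls.

### The job

The trolley is about to be wheeled to the next switch cabinet. Stand every loose ferrule tub upright in a cell of its own in the carrying tray, draw back the dock's bolt with the square T-key from the hanger, slide the loaded tray fully home into the dock and lock it in with the key. Then hang the key back on its hanger by the collar, upright, and leave the crimp tool, the tape and the carton where they lie.

Things in the scene. Friction and masses are not known exactly. Their poses are not given: they have to be found in the camera images.
- tub_1: round tub of ferrules, 52 mm tall, standing upright: screw lid 50 mm in diameter over the top 12 mm, body 46 mm in diameter below; origin at the centre of its underside (z up); the lid is a good place to hold it. It may be absent in a run (None)
- tub_2: round tub of ferrules, 58 mm tall, standing upright: screw lid 50 mm in diameter over the top 12 mm, body 46 mm in diameter below; origin at the centre of its underside (z up); the lid is a good place to hold it. It may be absent in a run (None)
- tub_3: round tub of ferrules, 46 mm tall, standing upright: screw lid 50 mm in diameter over the top 12 mm, body 46 mm in diameter below; origin at the centre of its underside (z up); the lid is a good place to hold it. It may be absent in a run (None)
- tub_4: round tub of ferrules, 51 mm tall, standing upright: screw lid 50 mm in diameter over the top 12 mm, body 46 mm in diameter below; origin at the centre of its underside (z up); the lid is a good place to hold it. It may be absent in a run (None)
- tray: loose sheet-metal tray, 0.45 kg, 130 mm (x) by 152 mm (y), 172 mm over its two side rims (22 to 26 mm high). Origin: centre of underside; its x axis points to its rear end, which enters the dock first. Front panel: outer face at x = -65.5 mm, 34 mm tall. Side and rear walls and the ribs between the four cells end 26 mm above the underside, 22 mm above the floor. It slides on the trolley top
- tray_cell0 (a point): centre of the floor of the tray's front left cell (tray frame -30.8, 42.5, 4 mm); each cell is about 59 x 59 mm and takes one tub
- tray_cell1 (a point): the same for the front right cell (tray frame -30.8, -42.5, 4 mm)
- tray_cell2 (a point): the same for the rear left cell (tray frame 30.8, 42.5, 4 mm)
- tray_cell3 (a point): the same for the rear right cell (tray frame 30.8, -42.5, 4 mm)
- tray_pull (a point): centre of the tray's pull, a black bar at its front: 12 mm thick (tray x), 74 mm long between its cheeks (tray y), 16 mm high; tray frame (-102, 0, 40) mm; 30 mm are free between it and the front panel. To be pinched from above, fingers closing along the tray's x
- dock: U-shaped guide bolted to the trolley top, mouth towards the robot. Origin: where the centre of the tray's underside lies when the tray is fully home. The tray slides in along the dock's +x, its own x the same way, until its rear meets the back stop (1 mm past the origin). The guides are 36 mm tall and 177 mm apart (2.5 mm of play each side), from x = -95 to 71 mm
- dock_mouth (a point): middle of the dock's mouth on the trolley top, dock frame (-124, 0, 0) mm: flared lead-ins widen there to 205 mm and narrow to 177 mm at x = -95. From x = -47 mm inwards, lips 4 mm above the tray's rims keep it down, so it can come in only through the mouth. Right of the mouth stands the lock case: dock x -103 to -48, y -153.5 to -88.5 mm, 59 mm tall
- bolt_tip (a point): tip of the lock's steel bolt, 12 mm wide (dock x) and 14 mm high, 18 mm above the trolley top; it leaves the case along the dock's +y. Shut, it stands 33 mm across the mouth, 5 mm in front of the front panel of a tray that is home, and keeps a tray out or in; drawn back, it is flush with the guide
- lock_socket (a point): centre of the lock's square socket at the top of the turning hub, 53 mm above the trolley top (dock frame -75.5, -121, 53 mm). Square hole 16 x 16 mm, opening straight up, 24 mm deep, its upper 4 mm flared; the x and y axes of this frame are square to its faces and turn with the hub
- lock_hub (a joint): angle of the lock's hub, rad: 0 = bolt shot fully across the mouth, 1.4 = bolt fully drawn back (end stops at both); it grows clockwise seen from above and stays where it is left (about 0.08 N m to turn); it starts at 0 to 0.3. The bolt moves 25.7 mm per rad
- key: loose T-handled square key, 0.12 kg, 104 mm long: black cross-bar 14 mm thick (key x), 70 mm long (key y), 24 mm high; 10 mm below it a collar 30 mm in diameter, 8 mm high, then a 14 x 14 mm square shank 62 mm long (last 4 mm 10 x 10). Origin: centre of the shank's tip; z up to the bar. It hangs upright in the hanger at the start. It fits the lock in any of four quarter turns
- key_grip (a point): centre of the key's cross-bar, 92 mm above its tip on the key's axis. Fully in the lock, the key's tip is 24 mm below point lock_socket; there it has about 9 degrees of turning play either way and stands by itself
- hanger: fixed hanger for the key: foot 95 x 78 mm, a back plate, and at the top a fork of two prongs, open towards the hanger's -x (the robot's side). Origin at the foot's underside, below the seat; axes parallel to its edges
- hanger_seat (a point): where the key's axis hangs between the prongs, at the height of their upper side (80 mm above the trolley top), on which the collar rests: the key's tip is then 62 mm below. Prongs along the hanger's x from -24 to 36 mm, 9 mm wide, 19 mm apart; the shank may be lowered between them from above. Lips 4 mm high on their front ends
- crimp_tool: bystander: pneumatic hand crimper lying between the dock and the crimping machine, 203 x 85 x 51 mm; origin under its middle
- tape: bystander: black roll of tape lying flat, 57 mm in diameter, 19 mm high; origin under its middle
- carton: bystander: small card box, 46 x 70 x 34 mm, lying in front of the gap between the two crimping machines; origin under its middle. The fixed machines, 0.26 m tall, have their fronts at world x = 0.53 m, at y -0.19 to -0.04 and -0.52 to -0.37 m: carry things past them on the robot's side
Things that resemble listed ones, but are neither listed nor needed, are in the scene too. Of the things like the tub_2, leave any that is pink; of the rest the larger one is meant.

How it is judged:
On the way, in this order (a step that is already met when the one before it is completed fails the run):
1. the key is in the lock and has drawn the bolt back (hub past 1.2 rad) (value of joint lock_hub above 1.2 rad and z of key in the frame of lock_socket below -0.015 m and horizontal distance between key and lock_socket below 0.006 m), for 0.2 s.
2. the tray is fully home in the dock with every tub upright in a cell (x of tray in the frame of dock between -0.006 and 0.006 m and y of tray in the frame of dock between -0.006 and 0.006 m and z of tray in the frame of dock below 0.006 m and angle between the x axis of tray and the x axis of dock, either way round below 0.05 rad and z of each of tub_1, tub_2, tub_3, tub_4 in the frame of tray below 0.009 m and angle between each of tub_1, tub_2, tub_3, tub_4's own z axis and vertical below 0.1 rad and (horizontal distance between tub_1 and tray_cell0 below 0.012 m or horizontal distance between tub_1 and tray_cell1 below 0.012 m or horizontal distance between tub_1 and tray_cell2 below 0.012 m or horizontal distance between tub_1 and tray_cell3 below 0.012 m) and (horizontal distance between tub_2 and tray_cell0 below 0.012 m or horizontal distance between tub_2 and tray_cell1 below 0.012 m or horizontal distance between tub_2 and tray_cell2 below 0.012 m or horizontal distance between tub_2 and tray_cell3 below 0.012 m) and (horizontal distance between tub_3 and tray_cell0 below 0.012 m or horizontal distance between tub_3 and tray_cell1 below 0.012 m or horizontal distance between tub_3 and tray_cell2 below 0.012 m or horizontal distance between tub_3 and tray_cell3 below 0.012 m) and (horizontal distance between tub_4 and tray_cell0 below 0.012 m or horizontal distance between tub_4 and tray_cell1 below 0.012 m or horizontal distance between tub_4 and tray_cell2 below 0.012 m or horizontal distance between tub_4 and tray_cell3 below 0.012 m)), for 0.2 s.
3. the key has shot the bolt in front of the tray (hub below 0.15 rad) (value of joint lock_hub below 0.15 rad and z of key in the frame of lock_socket below -0.015 m and horizontal distance between key and lock_socket below 0.006 m and x of tray in the frame of dock between -0.006 and 0.006 m and y of tray in the frame of dock between -0.006 and 0.006 m and z of tray in the frame of dock below 0.006 m and angle between the x axis of tray and the x axis of dock, either way round below 0.05 rad), for 0.2 s.
At the end, for the whole second after the job is handed in: Tray home in the dock (within 6 mm in x and y, 0.05 rad, flat); every tub present upright (0.1 rad) on the floor of a tray cell (12 mm from its centre); bolt shot (hub below 0.15 rad); key hanging still and upright (0.12 rad), collar on the fork, axis within 20 mm of the seat (all of step 2 and value of joint lock_hub below 0.15 rad and horizontal distance between key and hanger_seat below 0.02 m and z of key in the frame of hanger_seat between -0.067 and -0.057 m and angle between key's own z axis and vertical below 0.12 rad and linear speed of key below 0.02 m/s); the robot touches nothing.
It fails at once if the crimp tool has been pushed away (more than 30 mm) (distance of crimp_tool from where it was at the start of the episode above 0.03 m).
It fails at once if the tape has been pushed away (more than 30 mm) (distance of tape from where it was at the start of the episode above 0.03 m).
It fails at once if the carton has been pushed away (more than 30 mm) (distance of carton from where it was at the start of the episode above 0.03 m).
Of tub_1, tub_2, tub_3, tub_4 only 2 to 4 are there at a start; the rules pass over those that are not, and their reading is None.
At some moment in a run one of tub_1, tub_2, tub_3, tub_4, tray may be knocked a few centimetres aside while the robot is not near it.
It also fails if it takes over 210 s, if anything falls off the work surface, if the arm or the gripper's body presses on something with over 40 N, if the wrist force passes 120 N, or if a joint passes its speed limit or range.

## Working session

There is one attempt and no reset: what is moved stays moved. The work goes in short steps, Python scripts to look and compute and a shell command to move; the robot and the scene stay as the last step left them, time stands still between calls to the robot, and variables do not carry over. Pictures are saved under pics/ and viewed, at most 14 in all, crops included, and the job is handed in when it is done.

```bash
ls; mkdir -p pics
cat > h.py <<'E'
import numpy as np, cv2
from plant import robot
from scipy.spatial.transform import Rotation as R
def cal(c):
    k=robot.get_calibration(c); return {a:np.array(b) for a,b in k.items()}
def world(c,depth):
    k=cal(c);K=k['camera_matrix'];h,w=depth.shape
    u,v=np.meshgrid(np.arange(w),np.arange(h))
    xd=(u-K[0,2])/K[0,0];yd=(v-K[1,2])/K[1,1];x,y=xd.copy(),yd.copy()
    for _ in range(8):
        s=1+k['k1']*(x*x+y*y);x,y=xd/s,yd/s
    P=np.stack([x*depth,y*depth,depth],-1)
    return (P-k['t'])@k['R']
def st():
    s=robot.state();print('t',round(s['time_s'],2),'p',np.round(s['position'],4),'rot',np.round(R.from_quat(s['tool_rot']).as_matrix(),3).tolist(),'F',np.round(s['force'],1),'w',round(s['gripper_width'],4),'g',round(s['gripper_force'],1));return s
def snap(c,name):
    p,d=robot.camera(c);cv2.imwrite(f'pics/{name}.png',cv2.cvtColor(p,cv2.COLOR_RGB2BGR));return p,d
E
python3 - <<'E'
from h import *
st()
for c in ('top','side'):
    p,d=snap(c,c+'0')
    np.save(c+'.npy',world(c,d))
    for n in ['tub_1','tray','tray_pull','dock','dock_mouth','bolt_tip','lock_socket','key','key_grip','hanger','hanger_seat','tape','carton','crimp_tool']:
        print(c,n,[(np.round(q['xyz'],3).tolist(),round(q['confidence'],2)) for q in robot.mark_of(n,c)])
E
```

```text
pics
t 0.0 p [ 0.2088 -0.5888  0.404 ] rot [[0.942, 0.334, -0.0], [0.334, -0.942, 0.001], [0.0, -0.001, -1.0]] F [ 0.4  0.5 -0.5] w 0.0918 g 0.0
top tub_1 [([0.475, -0.466, -0.002], 0.71), ([0.44, -0.229, 0.007], 0.64), ([0.445, -0.141, 0.001], 0.59), ([0.465, 0.018, -0.003], 0.48)]
top tray [([0.768, 0.061, -0.004], 0.75), ([0.468, 0.317, -0.001], 0.65)]
top tray_pull [([0.364, 0.332, 0.039], 0.75), ([0.434, -0.365, 0.019], 0.69)]
top dock [([0.435, -0.367, 0.019], 0.64), ([0.438, -0.364, 0.115], 0.38)]
top dock_mouth [([0.445, -0.364, 0.08], 0.75), ([0.436, -0.366, 0.018], 0.55)]
top bolt_tip [([0.636, 0.228, 0.02], 0.54)]
top lock_socket [([0.639, 0.173, 0.055], 0.63), ([0.443, -0.228, 0.005], 0.34)]
top key [([0.437, -0.368, 0.019], 0.68), ([0.769, 0.061, -0.002], 0.2)]
top key_grip []
top hanger [([0.437, -0.361, 0.001], 0.95), ([0.463, 0.017, -0.0], 0.61)]
top hanger_seat [([0.441, -0.363, 0.084], 0.59), ([0.769, 0.062, -0.002], 0.49)]
top tape [([0.572, 0.045, -0.001], 0.43), ([0.44, -0.226, 0.005], 0.3), ([0.637, 0.173, 0.055], 0.3)]
top carton [([0.548, -0.293, -0.0], 0.66),
[... 183 characters left out ...]
.8), ([0.448, -0.136, -0.002], 0.74), ([0.466, 0.019, -0.001], 0.72)]
side tray [([0.467, 0.323, 0.005], 0.58)]
side tray_pull [([0.362, 0.334, 0.039], 0.94), ([0.465, 0.018, -0.004], 0.31)]
side dock [([0.434, -0.364, 0.022], 0.73)]
side dock_mouth [([0.546, -0.297, -0.002], 0.38)]
side bolt_tip []
side lock_socket []
side key []
side key_grip [([0.435, -0.362, 0.108], 0.68), ([0.432, -0.363, 0.02], 0.34)]
side hanger [([0.431, -0.362, 0.0], 0.75)]
side hanger_seat [([0.433, -0.364, 0.08], 0.72), ([0.36, 0.331, 0.038], 0.32)]
side tape [([0.433, -0.362, -0.0], 0.21)]
side carton [([0.548, -0.298, -0.005], 0.63)]
side crimp_tool [([0.434, -0.362, 0.0], 0.26), ([0.546, -0.297, -0.003], 0.25)]
```

View pics/top0.png

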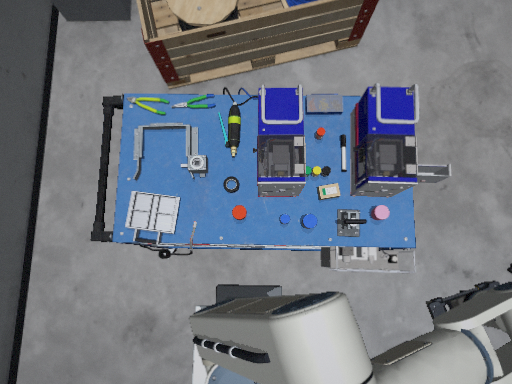

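View pics/side0.png

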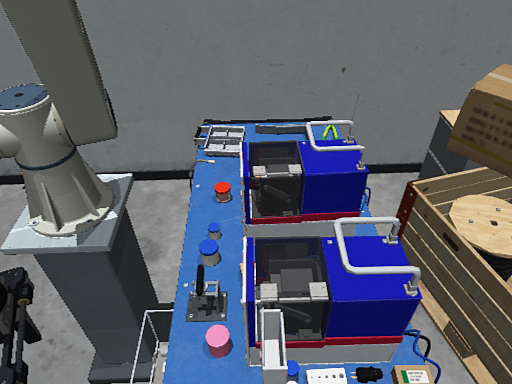

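The top view shows the tray at (153,212), the dock at (165,150) with the lock case at (197,163), and the hanger with key at (350,222). The tubs are red (239,212), big blue (309,221), small blue (284,219) and pink (381,213). The small items between the machines at (320,132) and (317,171) need a closer look.

Run:
```python
from h import *
W=np.load('top.npy');im=cv2.imread('pics/top0.png')
a=cv2.resize(im[85:260,110:260],None,fx=4,fy=4,interpolation=cv2.INTER_CUBIC)[:,:600]
b=cv2.resize(im[85:235,255:405],None,fx=3,fy=3,interpolation=cv2.INTER_CUBIC)
cv2.imwrite('pics/b.png',b)
cv2.imwrite('pics/a.png',cv2.resize(a,None,fx=.85,fy=.85))
hsv=cv2.cvtColor(im,cv2.COLOR_BGR2HSV)
for n,(u,v) in dict(red=(239,212),blue=(309,221),sb=(284,219),pink=(381,213),redback=(320,132),yel=(317,171),blk=(326,171),tape=(231,184)).items():
    q=W[v-12:v+13,u-12:u+13].reshape(-1,3);h=hsv[v-12:v+13,u-12:u+13].reshape(-1,3)
    c=W[v,u];zt=np.median(W[v-2:v+3,u-2:u+3,2]);m=(abs(q[:,2]-zt)<.008)&(np.hypot(*(q[:,:2]-c[:2]).T)<.045)
    print(n,np.round(c,3),'ztop',round(zt,4),'mid',np.round((q[m].max(0)+q[m].min(0))/2,4),'ext',np.round(np.ptp(q[m],0),3))
```

```text
red [0.466 0.015 0.051] ztop 0.0492 mid [0.4662 0.0155 0.0487] ext [0.048 0.048 0.013]
blue [ 0.438 -0.222  0.061] ztop 0.0566 mid [ 0.439  -0.2239  0.0571] ext [0.047 0.044 0.014]
sb [ 0.446 -0.139  0.036] ztop 0.0395 mid [ 0.4477 -0.1407  0.0398] ext [0.032 0.031 0.012]
pink [ 0.469 -0.462  0.065] ztop 0.0572 mid [ 0.4737 -0.4658  0.0566] ext [0.047 0.052 0.013]
redback [ 0.751 -0.262  0.06 ] ztop 0.0556 mid [ 0.7554 -0.2641  0.0556] ext [0.027 0.025 0.014]
yel [ 0.611 -0.25   0.059] ztop 0.0565 mid [ 0.6165 -0.2527  0.0566] ext [0.03  0.08  0.015]
blk [ 0.614 -0.283  0.051] ztop 0.0477 mid [ 0.6174 -0.2709  0.0481] ext [0.031 0.054 0.015]
tape [0.572 0.049 0.   ] ztop 0.0 mid [ 5.722e-01  4.950e-02 -3.000e-04] ext [0.088 0.087 0.015]
```

View pics/a.png

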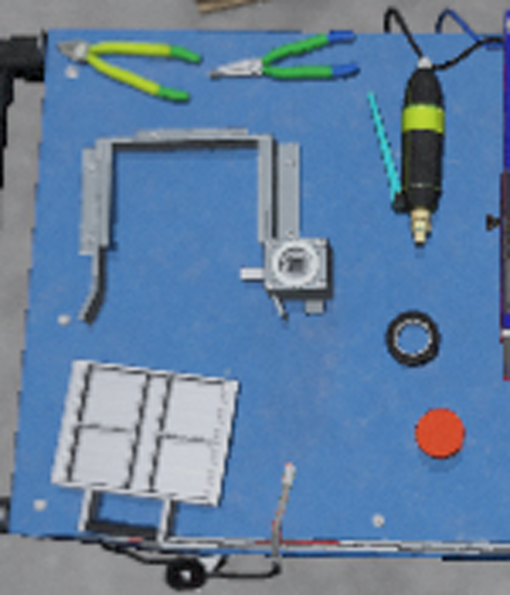

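View pics/b.png

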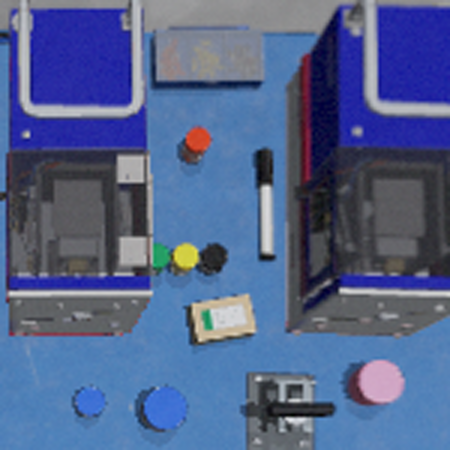

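Run:
```python
from h import *
W=np.load('top.npy');S=np.load('side.npy')
def sel(P,x,y,z):
    q=P.reshape(-1,3);m=(q[:,0]>x[0])&(q[:,0]<x[1])&(q[:,1]>y[0])&(q[:,1]<y[1])&(q[:,2]>z[0])&(q[:,2]<z[1]);return q[m]
def rect(n,q):
    if len(q)<4: print(n,len(q));return
    r=cv2.minAreaRect((q[:,:2]*1000).astype(np.float32));print(n,len(q),np.round(r[0],1),np.round(r[1],1),round(r[2],2),'zmed',round(float(np.median(q[:,2])),4),'min',np.round(q.min(0),3),'max',np.round(q.max(0),3))
rect('keybar',sel(W,(.39,.5),(-.43,-.3),(.1,.13)))
rect('keybar side',sel(S,(.39,.5),(-.43,-.3),(.1,.13)))
rect('hanger foot',sel(W,(.38,.5),(-.43,-.3),(.004,.13)))
rect('lockcase',sel(W,(.58,.72),(.12,.23),(.05,.075)))
rect('dock all',sel(W,(.55,.83),(.1,.42),(.028,.045)))
rect('guides L',sel(W,(.62,.8),(.28,.42),(.028,.045)))
rect('guides R',sel(W,(.68,.8),(.16,.3),(.028,.045)))
rect('tray',sel(W,(.38,.56),(.2,.42),(.012,.05)))
rect('pull',sel(W,(.3,.39),(.2,.42),(.02,.06)))
q=sel(W,(.55,.83),(.1,.42),(.02,.07))
# raster map 
H=np.zeros((560,640,3),np.uint8)
im=cv2.cvtColor(cv2.imread('pics/top0.png'),cv2.COLOR_BGR2RGB)
for i in range(0,560):
    pass
p=sel(W,(.62,.82),(.1,.42),(.026,.05))
for y0 in np.arange(.13,.42,.01):
    s=p[abs(p[:,1]-y0)<.005]
    if len(s): print(round(y0,3),len(s),np.round([s[:,0].min(),s[:,0].max(),np.median(s[:,2])],3))
```

```text
keybar 106 [ 435.8 -361.4] [13.7 67.8] 1.29 zmed 0.1196 min [ 0.429 -0.395  0.102] max [ 0.443 -0.328  0.128]
keybar side 215 [ 436.5 -366.4] [14.  67.4] 1.31 zmed 0.1205 min [ 0.429 -0.4    0.101] max [ 0.444 -0.333  0.124]
hanger foot 548 [ 443.1 -363.4] [125.4 118.2] 87.52 zmed 0.0101 min [ 0.381 -0.428  0.004] max [ 0.5   -0.301  0.128]
lockcase 247 [636.3 166.3] [55.5 63.1] 1.59 zmed 0.0557 min [0.608 0.134 0.05 ] max [0.664 0.198 0.067]
dock all 448 [682.5 266.1] [194.7 258. ] 1.74 zmed 0.0345 min [0.581 0.135 0.028] max [0.78  0.392 0.045]
guides L 199 [720.6 366.3] [ 86.3 183.4] 57.92 zmed 0.0346 min [0.621 0.282 0.028] max [0.779 0.386 0.044]
guides R 168 [729.2 246.1] [102.4  97. ] 2.33 zmed 0.0344 min [0.68  0.196 0.028] max [0.78  0.297 0.044]
tray 666 [453.8 321.3] [175.2 153.4] 83.68 zmed 0.0246 min [0.38  0.227 0.012] max [0.537 0.413 0.05 ]
pull 148 [376.3 330.4] [93.5 36.4] 83.56 zmed 0.0459 min [0.354 0.283 0.02 ] max [0.39  0.378 0.054]
0.13 1 [0.648 0.648 0.028]
0.14 7 [0.626 0.658 0.047]
0.15 1 [0.65  0.65  0.049]
0.16 7 [0.628 0.654 0.044]
0.17 18 [0.625 0.654 0.037]
0.18 10 [0.625 0.653 0.047]
0.19 2 [0.636 0.643 0.045]
0.2 75 [0.646 0.779 0.034]
0.21 78 [0.629 0.78  0.034]
0.22 8 [0.629 0.778 0.027]
0.23 7 [0.632 0.779 0.033]
0.24 6 [0.776 0.778 0.032]
0.25 5 [0.776 0.777 0.035]
0.26 5 [0.774 0.779 0.03 ]
0.27 9 [0.771 0.778 0.034]
0.28 4 [0.773 0.776 0.036]
0.29 7 [0.771 0.779 0.033]
0.3 5 [0.772 0.778 0.036]
0.31 6 [0.771 0.777 0.035]
0.32 8 [0.771 0.778 0.034]
0.33 4 [0.772 0.775 0.037]
0.34 7 [0.771 0.777 0.033]
0.35 4 [0.77  0.772 0.035]
0.36 5 [0.77  0.772 0.034]
0.37 70 [0.627 0.771 0.035]
0.38 95 [0.621 0.773 0.034]
0.39 2 [0.743 0.75  0.031]
```

```bash
python3 -m crank '[{"rz":-0.079,"gripper":60},{"rz":-0.079},{"rz":-0.079},{"rz":-0.079},{"rz":-0.079},{"rz":-0.079},{"rz":-0.079},{"rz":-0.079}]' 20; python3 -m crank '[{"rz":-0.079},{"rz":-0.072}]'; python3 -c "
from h import *
st();print(robot.state()['joints'])"
```

```text
t 1.5 p [ 0.2089 -0.5891  0.4047] rot [[0.942, 0.334, -0.0], [0.334, -0.942, 0.0], [-0.0, -0.0, -1.0]] F [-0.1  1.  -0.5] w 0.092 g 0.0
[-1.23237362e+00  3.53007733e-01  1.63340912e+00 -3.51079071e-05
  1.15519760e+00 -2.39640729e-03]validation failed for argument at $[0]...
validation failed for argument at $[0]...
```

```bash
python3 -m crank '[{"x":0,"y":0,"z":0,"rx":0,"ry":0,"rz":-0.079,"gripper":60}]' 20; python3 -m crank --help | head -30
python3 - <<'E'
from h import *
st()
W=np.load('top.npy')
for u,v in ((197,163),(196,163),(197,164)): print(W[v,u])
im=cv2.imread('pics/top0.png');c=im[140:185,175:220];cv2.imwrite('pics/lock.png',cv2.resize(c,None,fx=12,fy=12,interpolation=cv2.INTER_CUBIC))
for n in ('lock_socket','bolt_tip'):
  for k in range(2):
    robot.camera('top');print(n,[(np.round(q['xyz'],4).tolist(),round(q['confidence'],2)) for q in robot.mark_of(n,'top')][:2])
E
```

```text
time_s: 1.58
position: [0.2089, -0.5891, 0.4047]
tool_rot: [0.973, 0.229, 0.0, 0.0]
force: [0.0, 0.3, 0.8]
gripper_width: 0.087
gripper_force: 0.0
t 1.58 p [ 0.2089 -0.5891  0.4047] rot [[0.895, 0.447, 0.0], [0.447, -0.895, -0.0], [0.0, 0.0, -1.0]] F [0.  0.3 0.8] w 0.087 g 0.0
[0.63953278 0.16945069 0.03209774]
[0.64034972 0.1736002  0.02837532]
[0.63634794 0.16960258 0.03018859]
lock_socket [([0.6383, 0.1722, 0.057], 0.52), ([0.4399, -0.3627, 0.1129], 0.23)]
lock_socket [([0.6359, 0.2288, 0.0182], 0.73), ([0.638, 0.1724, 0.0568], 0.41)]
bolt_tip [([0.4371, -0.3659, 0.0028], 0.56), ([0.6353, 0.2321, 0.0216], 0.55)]
bolt_tip [([0.6371, 0.2316, 0.0185], 0.36)]invalid input: not JSON, or not a number
```

View pics/lock.png

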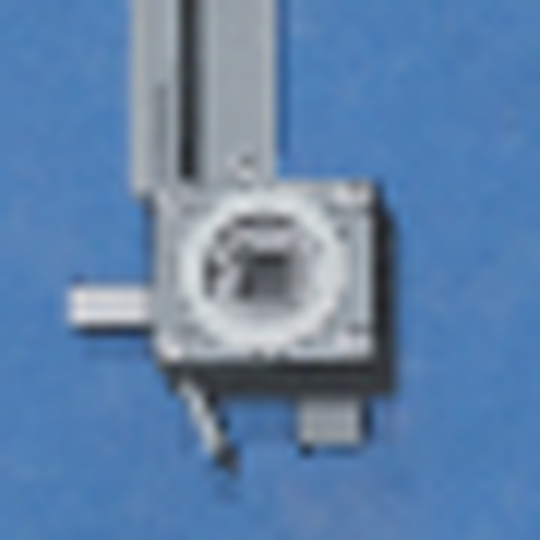

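The picture shows the hub centred at about (265,268) in the crop, near full-frame pixel (197,162). The bolt pokes out to the left at (70,305), and the socket is nearly square to the case. Rows need all seven numbers. Next I go to the key.

```bash
cat >> h.py <<'E'
def to(g,n=8,dz=0.171):
    "tool-frame per-row shift (n rows) bringing the grasp point to world g"
    s=st();M=R.from_quat(s['tool_rot']).as_matrix();p=np.array(s['position'])+dz*M[:,2]
    d=M.T@(np.array(g)-p)/0.03;print('grasp',np.round(p,4),'az',round(float(np.degrees(np.arctan2(M[1,0],M[0,0]))),2),'total',np.round(d,3),'per row',np.round(d/n,3),'j',np.round(s['joints'],2))
E
python3 -m crank '[{"x":0.0,"y":0,"z":0,"rx":0,"ry":0,"rz":-0.079,"gripper":60},{"x":0,"y":0,"z":0,"rx":0,"ry":0,"rz":-0.079,"gripper":60},{"x":0,"y":0,"z":0,"rx":0,"ry":0,"rz":-0.079,"gripper":60},{"x":0,"y":0,"z":0,"rx":0,"ry":0,"rz":-0.079,"gripper":60},{"x":0,"y":0,"z":0,"rx":0,"ry":0,"rz":-0.079,"gripper":60},{"x":0,"y":0,"z":0,"rx":0,"ry":0,"rz":-0.079,"gripper":60},{"x":0,"y":0,"z":0,"rx":0,"ry":0,"rz":-0.079,"gripper":60},{"x":0,"y":0,"z":0,"rx":0,"ry":0,"rz":-0.079,"gripper":60}]' 20 >/dev/null
python3 -m crank '[{"x":0,"y":0,"z":0,"rx":0,"ry":0,"rz":-0.079,"gripper":60},{"x":0,"y":0,"z":0,"rx":-0.045,"ry":0,"rz":0,"gripper":60},{"x":0,"y":0,"z":0,"rx":-0.045,"ry":0,"rz":0,"gripper":60}]'
python3 -c "
from h import *
to((.436,-.364,.22))"
```

```text
time_s: 2.9
position: [0.2094, -0.5891, 0.4048]
tool_rot: [0.701, 0.709, 0.051, 0.051]
force: [0.1, -0.0, -0.9]
gripper_width: 0.0599
gripper_force: 0.0
t 2.9 p [ 0.2094 -0.5891  0.4048] rot [[-0.011, 0.99, 0.144], [1.0, 0.011, 0.001], [-0.0, 0.144, -0.99]] F [ 0.1 -0.  -0.9] w 0.0599 g 0.0
grasp [ 0.234  -0.5889  0.2355] az 90.65 total [7.419 6.673 1.489] per row [0.927 0.834 0.186] j [-1.27  0.34  1.65  0.15  1.11 -1.35]
```

```bash
python3 -m crank '[{"x":0.93,"y":0.83,"z":0.18,"rx":0,"ry":0,"rz":0,"gripper":60},{"x":0.93,"y":0.83,"z":0.18,"rx":0,"ry":0,"rz":0,"gripper":60},{"x":0.93,"y":0.83,"z":0.18,"rx":0,"ry":0,"rz":0,"gripper":60},{"x":0.93,"y":0.83,"z":0.18,"rx":0,"ry":0,"rz":0,"gripper":60},{"x":0.93,"y":0.83,"z":0.18,"rx":0,"ry":0,"rz":0,"gripper":60},{"x":0.93,"y":0.83,"z":0.18,"rx":0,"ry":0,"rz":0,"gripper":60},{"x":0.93,"y":0.83,"z":0.18,"rx":0,"ry":0,"rz":0,"gripper":60},{"x":0.92,"y":0.83,"z":0.18,"rx":0,"ry":0,"rz":0,"gripper":60}]'
python3 -c "
from h import *
to((.436,-.364,.114),6)"
```

```text
time_s: 3.57
position: [0.4107, -0.3624, 0.3901]
tool_rot: [0.702, 0.709, 0.05, 0.05]
force: [-0.0, 0.8, -0.4]
gripper_width: 0.0603
gripper_force: 0.0
t 3.57 p [ 0.4107 -0.3624  0.3901] rot [[-0.01, 0.99, 0.141], [1.0, 0.009, 0.001], [-0.0, 0.141, -0.99]] F [-0.   0.8 -0.4] w 0.0603 g 0.0
grasp [ 0.4348 -0.3622  0.2208] az 90.55 total [-0.061 -0.464  3.531] per row [-0.01  -0.077  0.589] j [-0.76  0.22  1.85  0.12  0.97 -0.83]
```

```bash
python3 -m crank '[{"x":-0.01,"y":-0.077,"z":0.59,"rx":0,"ry":0,"rz":0,"gripper":60},{"x":-0.01,"y":-0.077,"z":0.59,"rx":0,"ry":0,"rz":0,"gripper":60},{"x":-0.01,"y":-0.077,"z":0.59,"rx":0,"ry":0,"rz":0,"gripper":60},{"x":-0.01,"y":-0.077,"z":0.59,"rx":0,"ry":0,"rz":0,"gripper":60},{"x":-0.01,"y":-0.077,"z":0.59,"rx":0,"ry":0,"rz":0,"gripper":60},{"x":-0.01,"y":-0.077,"z":0.59,"rx":0,"ry":0,"rz":0,"gripper":60}]'
python3 -m crank '[{"x":0,"y":0,"z":0,"rx":0,"ry":0,"rz":0,"gripper":4},{"x":0,"y":0,"z":0,"rx":0,"ry":0,"rz":0,"gripper":4},{"x":0,"y":0,"z":0,"rx":0,"ry":0,"rz":0,"gripper":4},{"x":0,"y":0,"z":0,"rx":0,"ry":0,"rz":0,"gripper":4},{"x":0,"y":0,"z":0,"rx":0,"ry":0,"rz":0,"gripper":4},{"x":0,"y":0,"z":0,"rx":0,"ry":0,"rz":0,"gripper":4}]' 40
python3 -c "
from h import *
to((.436,-.364,.114),6)
snap('side','side1')
p=cv2.imread('pics/side1.png')[220:350,140:260];cv2.imwrite('pics/s1.png',cv2.resize(p,None,fx=4,fy=4))"
```

```text
time_s: 4.07
position: [0.4111, -0.3657, 0.2822]
tool_rot: [0.702, 0.709, 0.05, 0.05]
force: [0.3, -0.9, 0.2]
gripper_width: 0.0597
gripper_force: 0.0
time_s: 4.57
position: [0.4112, -0.366, 0.2838]
tool_rot: [0.701, 0.709, 0.05, 0.05]
force: [-0.1, 0.5, -0.7]
gripper_width: 0.022
gripper_force: 0.0
t 4.57 p [ 0.4112 -0.366   0.2838] rot [[-0.011, 0.99, 0.142], [1.0, 0.011, 0.001], [-0.001, 0.142, -0.99]] F [-0.1  0.5 -0.7] w 0.022 g 0.0
grasp [ 0.4355 -0.3659  0.1145] az 90.62 total [0.062 0.015 0.021] per row [0.01  0.003 0.003] j [-0.76  0.37  1.93  0.15  0.74 -0.87]
```

View pics/s1.png

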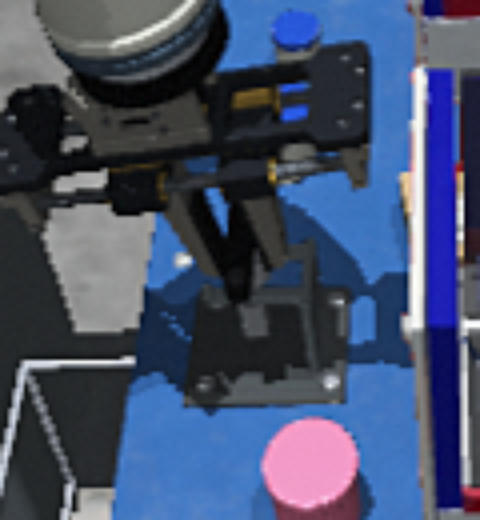

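The key bar sits between the fingers at (240,270), and the gripper's body is clear of the machine. I finish closing and lift.

```bash
python3 -m crank '[{"x":0,"y":0,"z":0,"rx":0,"ry":0,"rz":0,"gripper":4},{"x":0,"y":0,"z":0,"rx":0,"ry":0,"rz":0,"gripper":4},{"x":0,"y":0,"z":0,"rx":0,"ry":0,"rz":0,"gripper":4},{"x":0,"y":0,"z":0,"rx":0,"ry":0,"rz":0,"gripper":4}]' 40
python3 -m crank '[{"x":0,"y":0.04,"z":-0.3,"rx":0,"ry":0,"rz":0,"gripper":4},{"x":0,"y":0.08,"z":-0.6,"rx":0,"ry":0,"rz":0,"gripper":4},{"x":0,"y":0.08,"z":-0.6,"rx":0,"ry":0,"rz":0,"gripper":4},{"x":0,"y":0.08,"z":-0.6,"rx":0,"ry":0,"rz":0,"gripper":4},{"x":0,"y":0.08,"z":-0.6,"rx":0,"ry":0,"rz":0,"gripper":4},{"x":0,"y":0.08,"z":-0.6,"rx":0,"ry":0,"rz":0,"gripper":4}]'
python3 -m crank '[{"x":0,"y":-0.5,"z":0,"rx":0.045,"ry":0,"rz":0,"gripper":4},{"x":0,"y":-0.5,"z":0,"rx":0.045,"ry":0,"rz":0,"gripper":4}]'
python3 -c "
from h import *
to((.4,.172,.22),18)"
```

```text
time_s: 4.95
position: [0.4111, -0.3659, 0.2832]
tool_rot: [0.701, 0.709, 0.05, 0.05]
force: [-1.8, 0.5, 6.0]
gripper_width: 0.0135
gripper_force: 40.0
time_s: 5.45
position: [0.41, -0.3656, 0.3839]
tool_rot: [0.702, 0.709, 0.05, 0.049]
force: [-0.4, 0.7, -1.0]
gripper_width: 0.0137
gripper_force: 40.0
time_s: 5.62
position: [0.3802, -0.3663, 0.3813]
tool_rot: [0.703, 0.711, -0.001, 0.0]
force: [0.1, 0.2, -2.5]
gripper_width: 0.0134
gripper_force: 40.0
t 5.62 p [ 0.3802 -0.3663  0.3813] rot [[-0.011, 1.0, -0.001], [1.0, 0.011, -0.002], [-0.002, -0.001, -1.0]] F [ 0.1  0.2 -2.5] w 0.0134 g 40.0
grasp [ 0.38   -0.3666  0.2103] az 90.62 total [17.945  0.858 -0.362] per row [ 0.997  0.048 -0.02 ] j [-0.77  0.23  1.86 -0.    1.05 -0.78]
```

```bash
python3 -m crank '[{"x":1,"y":0.05,"z":-0.05,"rx":0,"ry":0,"rz":0,"gripper":4},{"x":1,"y":0.05,"z":-0.05,"rx":0,"ry":0,"rz":0,"gripper":4},{"x":1,"y":0.05,"z":-0.05,"rx":0,"ry":0,"rz":0,"gripper":4},{"x":1,"y":0.05,"z":-0.05,"rx":0,"ry":0,"rz":0,"gripper":4},{"x":1,"y":0.05,"z":-0.05,"rx":0,"ry":0,"rz":0,"gripper":4},{"x":1,"y":0.05,"z":-0.05,"rx":0,"ry":0,"rz":0,"gripper":4},{"x":1,"y":0.05,"z":-0.05,"rx":0,"ry":0,"rz":0,"gripper":4},{"x":1,"y":0.05,"z":-0.05,"rx":0,"ry":0,"rz":0,"gripper":4}]' >/dev/null
python3 -m crank '[{"x":1,"y":0.05,"z":0,"rx":0,"ry":0,"rz":0,"gripper":4},{"x":1,"y":0.05,"z":0,"rx":0,"ry":0,"rz":0,"gripper":4},{"x":1,"y":0.05,"z":0,"rx":0,"ry":0,"rz":0,"gripper":4},{"x":1,"y":0.05,"z":0,"rx":0,"ry":0,"rz":0,"gripper":4},{"x":1,"y":0.05,"z":0,"rx":0,"ry":0,"rz":0,"gripper":4},{"x":1,"y":0.05,"z":0,"rx":0,"ry":0,"rz":0,"gripper":4},{"x":1,"y":0.05,"z":0,"rx":0,"ry":0,"rz":0,"gripper":4},{"x":1,"y":0.05,"z":0,"rx":0,"ry":0,"rz":0,"gripper":4}]'
python3 -m crank '[{"x":1,"y":0,"z":0,"rx":0,"ry":0,"rz":0.059,"gripper":4},{"x":0.9,"y":0,"z":0,"rx":0,"ry":0,"rz":0.059,"gripper":4}]' >/dev/null
python3 -c "
from h import *
p,d=snap('side','side2');snap('top','top2')
robot.look_for
for n in ('key','key_grip'):
  for c in ('side','top'): print(n,c,[(np.round(q['xyz'],4).tolist(),round(q['confidence'],2)) for q in robot.mark_of(n,c)][:2])
to((.638,.172,.20),8)"
```

```text
time_s: 6.95
position: [0.3987, 0.1157, 0.392]
tool_rot: [0.703, 0.711, 0.0, 0.0]
force: [0.8, -0.7, -1.4]
gripper_width: 0.0136
gripper_force: 40.0
key side [([0.3954, 0.1782, 0.1283], 0.47)]
key top []
key_grip side [([0.4006, 0.178, 0.2159], 0.75)]
key_grip top []
t 7.42 p [0.4007 0.1704 0.3916] rot [[0.172, 0.985, -0.001], [0.985, -0.172, -0.001], [-0.001, -0.0, -1.0]] F [ 0.8  0.1 -1.8] w 0.0138 g 40.0
grasp [0.4006 0.1703 0.2206] az 80.08 total [1.419 7.786 0.681] per row [0.177 0.973 0.085] j [ 0.4   0.07  2.03 -0.    1.04  0.57]
```

Run:
```python
from h import *
for c in ('side','top'):
    p,d=robot.camera(c);W=world(c,d)
    for z0,z1 in ((.125,.145),(.145,.165),(.165,.185),(.187,.197),(.21,.232)):
        q=W.reshape(-1,3);m=(abs(q[:,0]-.4)<.06)&(abs(q[:,1]-.172)<.06)&(q[:,2]>z0)&(q[:,2]<z1)&(d.reshape(-1)>0);q=q[m]
        if len(q): print(c,z0,len(q),'x',np.round(np.percentile(q[:,0],[3,50,97]),4),'y',np.round(np.percentile(q[:,1],[3,50,97]),4))
p,d=snap('side','side3')
k=cal('side');X=k['R']@np.array([.4,.17,.18])+k['t'];u=int(k['camera_matrix'][0,0]*X[0]/X[2]+k['camera_matrix'][0,2]);v=int(k['camera_matrix'][1,1]*X[1]/X[2]+k['camera_matrix'][1,2]);print(u,v)
im=cv2.imread('pics/side3.png')[v-40:v+40,u-50:u+50];cv2.imwrite('pics/s3.png',cv2.resize(im,None,fx=6,fy=6,interpolation=cv2.INTER_CUBIC))
```

```text
side 0.125 23 x [0.3956 0.403  0.4098] y [0.1625 0.1664 0.1759]
side 0.145 28 x [0.3954 0.4038 0.4089] y [0.1612 0.1658 0.172 ]
side 0.165 28 x [0.3945 0.4028 0.4098] y [0.1608 0.165  0.1749]
side 0.187 24 x [0.3934 0.4052 0.4157] y [0.1572 0.1609 0.1701]
side 0.21 120 x [0.382  0.4018 0.4218] y [0.1359 0.157  0.1749]
top 0.21 14 x [0.3903 0.3962 0.402 ] y [0.1372 0.1396 0.1438]
199 123
```

View pics/s3.png

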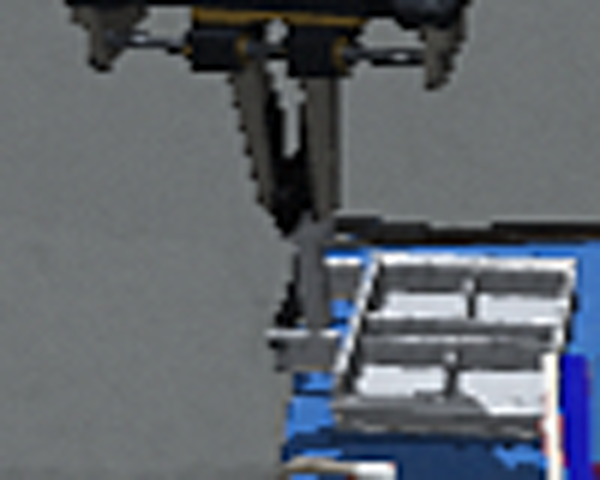

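The key hangs straight in the fingers, with its shank at (310,280) in the crop. I carry it over the lock.

```bash
python3 -m crank '[{"x":0.16,"y":0.97,"z":0.1,"rx":0,"ry":0,"rz":0,"gripper":4},{"x":0.16,"y":0.97,"z":0.1,"rx":0,"ry":0,"rz":0,"gripper":4},{"x":0.16,"y":0.97,"z":0.1,"rx":0,"ry":0,"rz":0,"gripper":4},{"x":0.16,"y":0.97,"z":0.1,"rx":0,"ry":0,"rz":0,"gripper":4},{"x":0.16,"y":0.97,"z":0.1,"rx":0,"ry":0,"rz":0,"gripper":4},{"x":0.16,"y":0.97,"z":0.1,"rx":0,"ry":0,"rz":0,"gripper":4},{"x":0.16,"y":0.97,"z":0.1,"rx":0,"ry":0,"rz":0,"gripper":4},{"x":0.16,"y":0.97,"z":0.1,"rx":0,"ry":0,"rz":0,"gripper":4}]' >/dev/null
python3 - <<'E'
from h import *
to((.637,.170,.165),8)
for c in ('side','top'):
    p,d=snap(c,c+'4');W=world(c,d)
    for z0,z1 in ((.1,.115),(.115,.135),(.135,.155)):
        q=W.reshape(-1,3);m=(abs(q[:,0]-.637)<.06)&(abs(q[:,1]-.172)<.06)&(q[:,2]>z0)&(q[:,2]<z1)&(d.reshape(-1)>0);q=q[m]
        if len(q): print(c,z0,len(q),'x',np.round(np.percentile(q[:,0],[3,50,97]),4),'y',np.round(np.percentile(q[:,1],[3,50,97]),4))
    print([(np.round(q['xyz'],4).tolist(),round(q['confidence'],2)) for q in robot.mark_of('lock_socket',c)][:2])
E
```

```text
t 8.23 p [0.6384 0.1672 0.3672] rot [[0.174, 0.985, -0.0], [0.985, -0.174, -0.0], [-0.0, -0.0, -1.0]] F [-0.8  0.3 -0.6] w 0.0138 g 40.0
grasp [0.6383 0.1672 0.1962] az 79.95 total [ 0.084 -0.058  1.041] per row [ 0.011 -0.007  0.13 ] j [ 0.25  0.44  1.59 -0.    1.11  0.43]
side 0.1 4 x [0.636  0.6407 0.6453] y [0.1618 0.1628 0.1644]
side 0.115 27 x [0.6322 0.6386 0.6454] y [0.1576 0.162  0.1661]
side 0.135 24 x [0.6319 0.6384 0.6449] y [0.1585 0.1626 0.1661]
[]
[([0.4367, -0.3634, 0.0003], 0.35)]
```

```bash
python3 -m crank '[{"x":0.03,"y":-0.01,"z":0.4,"rx":0,"ry":0,"rz":0,"gripper":4},{"x":0.03,"y":-0.01,"z":0.4,"rx":0,"ry":0,"rz":0,"gripper":4},{"x":0.03,"y":-0.01,"z":0.4,"rx":0,"ry":0,"rz":0,"gripper":4},{"x":0,"y":0,"z":0.15,"rx":0,"ry":0,"rz":0,"gripper":4},{"x":0,"y":0,"z":0.1,"rx":0,"ry":0,"rz":0,"gripper":4},{"x":0,"y":0,"z":0.05,"rx":0,"ry":0,"rz":0,"gripper":4}]'
python3 -m crank '[{"x":0,"y":0,"z":0.05,"rx":0,"ry":0,"rz":0,"gripper":4},{"x":0,"y":0,"z":0.05,"rx":0,"ry":0,"rz":0,"gripper":4},{"x":0,"y":0,"z":0.05,"rx":0,"ry":0,"rz":0,"gripper":4}]'
python3 -m crank '[{"x":0,"y":0,"z":0.05,"rx":0,"ry":0,"rz":0,"gripper":4},{"x":0,"y":0,"z":0.05,"rx":0,"ry":0,"rz":0,"gripper":4},{"x":0,"y":0,"z":0.05,"rx":0,"ry":0,"rz":0,"gripper":4}]'
```

```text
time_s: 8.93
position: [0.6361, 0.1714, 0.3218]
tool_rot: [0.766, 0.643, -0.0, -0.0]
force: [0.6, 0.3, -1.0]
gripper_width: 0.0137
gripper_force: 40.0
time_s: 9.18
position: [0.6366, 0.1714, 0.3185]
tool_rot: [0.766, 0.643, 0.0, 0.0]
force: [0.0, -0.2, -1.1]
gripper_width: 0.0135
gripper_force: 40.0
time_s: 9.43
position: [0.637, 0.171, 0.3153]
tool_rot: [0.766, 0.643, 0.001, 0.001]
force: [-3.5, -4.3, 18.1]
gripper_width: 0.0139
gripper_force: 40.0
```

```bash
python3 -c "
from h import *
print(np.round(robot.state()['wrist_torque'],2))"
python3 -m crank '[{"x":-0.05,"y":-0.04,"z":-0.03,"rx":0,"ry":0,"rz":0,"gripper":4},{"x":0,"y":0,"z":0.03,"rx":0,"ry":0,"rz":0,"gripper":4},{"x":0,"y":0,"z":0.04,"rx":0,"ry":0,"rz":0,"gripper":4}]'; python3 -c "
from h import *
print(np.round(robot.state()['wrist_torque'],2))"
```

```text
[-1.06  0.78 -0.01]
time_s: 9.68
position: [0.6356, 0.1698, 0.3143]
tool_rot: [0.766, 0.643, 0.001, 0.001]
force: [-2.9, -3.9, 6.4]
gripper_width: 0.0138
gripper_force: 40.0
[-0.83  0.76  0.03]
```

```bash
python3 -m crank '[{"x":-0.06,"y":-0.04,"z":0,"rx":0,"ry":0,"rz":0,"gripper":4},{"x":0,"y":0,"z":0.05,"rx":0,"ry":0,"rz":0,"gripper":4},{"x":0,"y":0,"z":0.05,"rx":0,"ry":0,"rz":0,"gripper":4}]'; python3 -c "
from h import *
print(np.round(robot.state()['wrist_torque'],2))"
```

```text
time_s: 9.93
position: [0.6346, 0.1684, 0.3121]
tool_rot: [0.766, 0.643, 0.002, 0.001]
force: [-2.7, -5.0, 28.3]
gripper_width: 0.0139
gripper_force: 40.0
[-0.91  0.72  0.08]
```

```bash
python3 -m crank '[{"x":-0.02,"y":-0.02,"z":-0.04,"rx":0,"ry":0,"rz":-0.04,"gripper":4},{"x":-0.01,"y":-0.01,"z":0.03,"rx":0,"ry":0,"rz":0,"gripper":4},{"x":0,"y":0,"z":0.03,"rx":0,"ry":0,"rz":0,"gripper":4}]'; python3 -c "
from h import *
print(np.round(robot.state()['wrist_torque'],2))"
python3 -m crank '[{"x":0,"y":0,"z":0.03,"rx":0,"ry":0,"rz":0,"gripper":4},{"x":0,"y":0,"z":0.03,"rx":0,"ry":0,"rz":0,"gripper":4}]'; python3 -c "
from h import *
print(np.round(robot.state()['wrist_torque'],2))"
```

```text
time_s: 10.18
position: [0.6341, 0.1678, 0.312]
tool_rot: [0.745, 0.667, 0.003, 0.002]
force: [-1.8, -2.7, 25.9]
gripper_width: 0.0137
gripper_force: 40.0
[-0.65  0.28  0.08]
time_s: 10.35
position: [0.6343, 0.1679, 0.3117]
tool_rot: [0.745, 0.667, 0.003, 0.002]
force: [-3.6, -4.7, 38.4]
gripper_width: 0.0136
gripper_force: 40.0
[-0.83  1.1   0.04]
```

```bash
python3 -m crank '[{"x":0,"y":0,"z":-0.1,"rx":0,"ry":0,"rz":0,"gripper":4}]'
python3 - <<'E'
from h import *
def rect(n,q):
    r=cv2.minAreaRect((q[:,:2]*1000).astype(np.float32));print(n,len(q),np.round(r[0],1),np.round(r[1],1),round(r[2],2),'zmed',round(float(np.median(q[:,2])),4),'min',np.round(np.percentile(q,2,axis=0),3),'max',np.round(np.percentile(q,98,axis=0),3))
p,d=snap('side','side5');S=world('side',d);q=S.reshape(-1,3)
for z in ((.05,.066),(.045,.066),(.1,.13),(.08,.1)):
    w=.05 if z[0]<.07 else .015
    m=(abs(q[:,0]-.637)<w)&(abs(q[:,1]-.168)<w)&(q[:,2]>z[0])&(q[:,2]<z[1])&(d.reshape(-1)>0);rect(str(z),q[m])
k=cal('side');X=k['R']@np.array([.637,.168,.08])+k['t'];u=int(k['camera_matrix'][0,0]*X[0]/X[2]+k['camera_matrix'][0,2]);v=int(k['camera_matrix'][1,1]*X[1]/X[2]+k['camera_matrix'][1,2])
im=cv2.imread('pics/side5.png')[v-30:v+30,u-40:u+40];cv2.imwrite('pics/s5.png',cv2.resize(im,None,fx=8,fy=8,interpolation=cv2.INTER_CUBIC))
T=np.load('top.npy').reshape(-1,3)
for z in ((.053,.066),(.056,.066)):
    m=(abs(T[:,0]-.637)<.05)&(abs(T[:,1]-.168)<.05)&(T[:,2]>z[0])&(T[:,2]<z[1]);rect('top'+str(z),T[m])
E
```

```text
time_s: 10.43
position: [0.6337, 0.1677, 0.3126]
tool_rot: [0.745, 0.667, 0.002, 0.001]
force: [3.4, -2.1, -0.1]
gripper_width: 0.0136
gripper_force: 40.0
  return _methods._mean(a, axis=axis, dtype=dtype,
  ret = ret.dtype.type(ret / rcount)
Traceback (most recent call last):
IndexError: index -1 is out of bounds for axis 0 with size 0
```

```bash
python3 - <<'E'
from h import *
T=np.load('top.npy').reshape(-1,3)
for z in ((.05,.066),(.053,.066),(.056,.066)):
    m=(abs(T[:,0]-.637)<.05)&(abs(T[:,1]-.168)<.05)&(T[:,2]>z[0])&(T[:,2]<z[1]);q=T[m]
    r=cv2.minAreaRect((q[:,:2]*1000).astype(np.float32));print(z,len(q),np.round(r[0],1),np.round(r[1],1),round(r[2],1),np.round(np.percentile(q[:,:2],[2,98],axis=0),4).tolist())
print(np.round(robot.state()['wrist_torque'],2))
E
python3 -m crank '[{"x":-0.04,"y":0.01,"z":0,"rx":0,"ry":0,"rz":0,"gripper":4},{"x":0,"y":0,"z":0.04,"rx":0,"ry":0,"rz":0,"gripper":4},{"x":0,"y":0,"z":0.05,"rx":0,"ry":0,"rz":0,"gripper":4}]';  python3 -c "
from h import *
print(np.round(robot.state()['wrist_torque'],2))"
```

```text
(0.05, 0.066) 246 [636.3 166.3] [55.5 63.1] 1.6 [[0.6096, 0.1359], [0.6627, 0.1976]]
(0.053, 0.066) 197 [636.  167.5] [54.4 59.9] 2.4 [[0.61, 0.1371], [0.6625, 0.1975]]
(0.056, 0.066) 114 [635.8 167. ] [53.8 59.3] 3.3 [[0.6113, 0.1369], [0.6624, 0.1975]]
[-0.38 -0.55 -0.01]
time_s: 10.73
position: [0.6345, 0.167, 0.3115]
tool_rot: [0.746, 0.666, 0.003, 0.001]
force: [-4.3, -2.0, 37.2]
gripper_width: 0.0137
gripper_force: 40.0
[-0.3   1.11  0.09]
```

```bash
python3 -m crank '[{"x":-0.02,"y":0.01,"z":-0.06,"rx":0,"ry":0,"rz":-0.055,"gripper":4},{"x":0,"y":0,"z":0.03,"rx":0,"ry":0,"rz":0,"gripper":4},{"x":0,"y":0,"z":0.04,"rx":0,"ry":0,"rz":0,"gripper":4}]';  python3 -c "
from h import *
print(np.round(robot.state()['wrist_torque'],2))"
```

```text
time_s: 10.98
position: [0.6342, 0.166, 0.308]
tool_rot: [0.717, 0.697, 0.002, 0.001]
force: [7.0, -0.6, 1.8]
gripper_width: 0.0136
gripper_force: 40.0
[-0.13 -1.8  -0.03]
```

```bash
python3 -m crank '[{"x":0,"y":0.04,"z":0.06,"rx":0,"ry":0,"rz":0,"gripper":4},{"x":0,"y":0,"z":0.06,"rx":0,"ry":0,"rz":0,"gripper":4},{"x":0,"y":0,"z":0.06,"rx":0,"ry":0,"rz":0,"gripper":4}]';  python3 -c "
from h import *
print(np.round(robot.state()['wrist_torque'],2))"
```

```text
time_s: 11.23
position: [0.635, 0.1659, 0.3017]
tool_rot: [0.717, 0.697, 0.001, 0.001]
force: [5.4, -0.5, 2.8]
gripper_width: 0.0139
gripper_force: 40.0
[-0.13 -1.61 -0.05]
```

```bash
python3 -m crank '[{"x":0,"y":0.03,"z":0.06,"rx":0,"ry":0,"rz":0,"gripper":4},{"x":0,"y":0,"z":0.06,"rx":0,"ry":0,"rz":0,"gripper":4},{"x":0,"y":0,"z":0.06,"rx":0,"ry":0,"rz":0,"gripper":4}]';  python3 -c "
from h import *
print(np.round(robot.state()['wrist_torque'],2))"
```

```text
time_s: 11.48
position: [0.6355, 0.1659, 0.2961]
tool_rot: [0.716, 0.698, 0.001, 0.0]
force: [5.0, -0.2, 2.1]
gripper_width: 0.0136
gripper_force: 40.0
[-0.13 -1.42 -0.07]
```

```bash
python3 -m crank '[{"x":0,"y":0.03,"z":0.05,"rx":0,"ry":0,"rz":0,"gripper":4},{"x":0,"y":0.02,"z":0.05,"rx":0,"ry":0,"rz":0,"gripper":4}]';  python3 -c "
from h import *
print(np.round(robot.state()['wrist_torque'],2))"
```

```text
time_s: 11.65
position: [0.6368, 0.1659, 0.2949]
tool_rot: [0.716, 0.698, 0.0, 0.0]
force: [-3.8, -0.6, 32.5]
gripper_width: 0.0135
gripper_force: 40.0
[-0.32  1.12  0.02]
```

The key has bottomed in the socket, so I draw the bolt back by turning clockwise.

```bash
python3 -m crank '[{"x":0,"y":-0.02,"z":-0.04,"rx":0,"ry":0,"rz":0.04,"gripper":4},{"x":0,"y":0,"z":0,"rx":0,"ry":0,"rz":0.07,"gripper":4},{"x":0,"y":0,"z":0,"rx":0,"ry":0,"rz":0.07,"gripper":4},{"x":0,"y":0,"z":0,"rx":0,"ry":0,"rz":0.07,"gripper":4},{"x":0,"y":0,"z":0,"rx":0,"ry":0,"rz":0.07,"gripper":4}]';  python3 -c "
from h import *
print(np.round(robot.state()['wrist_torque'],2))"
```

```text
time_s: 12.07
position: [0.6359, 0.1661, 0.2952]
tool_rot: [0.869, 0.495, 0.0, -0.0]
force: [-0.4, 1.9, 11.6]
gripper_width: 0.014
gripper_force: 40.0
[ 0.2  -0.04  0.15]
```

```bash
python3 -m crank '[{"x":0.0,"y":0,"z":-0.02,"rx":0,"ry":0,"rz":0.07,"gripper":4},{"x":0,"y":0,"z":0,"rx":0,"ry":0,"rz":0.07,"gripper":4},{"x":0,"y":0,"z":0,"rx":0,"ry":0,"rz":0.07,"gripper":4},{"x":0,"y":0,"z":0,"rx":0,"ry":0,"rz":0.07,"gripper":4}]';  python3 -c "
from h import *
to((.636,.168,.12));print(np.round(robot.state()['wrist_torque'],2))"
```

```text
time_s: 12.4
position: [0.6354, 0.1664, 0.2952]
tool_rot: [0.956, 0.294, -0.001, -0.001]
force: [-0.9, 3.9, 8.4]
gripper_width: 0.0137
gripper_force: 40.0
t 12.4 p [0.6354 0.1664 0.2952] rot [[0.827, 0.562, -0.002], [0.562, -0.827, 0.001], [-0.001, -0.002, -1.0]] F [-0.9  3.9  8.4] w 0.0137 g 40.0
grasp [0.6351 0.1666 0.1242] az 34.17 total [ 0.052 -0.021  0.14 ] per row [ 0.006 -0.003  0.017] j [0.25 0.51 1.65 0.   0.98 1.23]
[0.81 0.24 0.17]
```

```bash
python3 -m crank '[{"x":0.02,"y":-0.03,"z":-0.02,"rx":0,"ry":0,"rz":0.075,"gripper":4},{"x":0,"y":0,"z":0,"rx":0,"ry":0,"rz":0.075,"gripper":4},{"x":0,"y":-0.02,"z":0,"rx":0,"ry":0,"rz":0.075,"gripper":4},{"x":0,"y":0,"z":0,"rx":0,"ry":0,"rz":0.07,"gripper":4}]';  python3 -c "
from h import *
to((.636,.168,.12));print(np.round(robot.state()['wrist_torque'],2))
p,d=snap('top','top6')
print([(np.round(q['xyz'],4).tolist(),round(q['confidence'],2)) for q in robot.mark_of('bolt_tip','top')][:2])"
```

```text
time_s: 12.73
position: [0.635, 0.1678, 0.2952]
tool_rot: [0.998, 0.066, -0.001, -0.0]
force: [0.0, 2.3, 5.4]
gripper_width: 0.0136
gripper_force: 40.0
t 12.73 p [0.635  0.1678 0.2952] rot [[0.991, 0.132, -0.002], [0.132, -0.991, 0.0], [-0.002, -0.001, -1.0]] F [0.  2.3 5.4] w 0.0136 g 40.0
grasp [0.6346 0.1679 0.1242] az 7.61 total [0.048 0.003 0.141] per row [0.006 0.    0.018] j [0.26 0.51 1.65 0.   0.98 1.69]
[0.66 0.01 0.14]
[]
```

```bash
python3 -m crank '[{"x":0,"y":-0.02,"z":0,"rx":0,"ry":0,"rz":0.03,"gripper":4},{"x":0,"y":0,"z":0,"rx":0,"ry":0,"rz":0.02,"gripper":4}]';  python3 -c "
from h import *
print(np.round(robot.state()['wrist_torque'],2))"
python3 -m crank '[{"x":0,"y":0,"z":0,"rx":0,"ry":0,"rz":0.02,"gripper":4},{"x":0,"y":0,"z":0,"rx":0,"ry":0,"rz":0.02,"gripper":4}]';  python3 -c "
from h import *
st();print(np.round(robot.state()['wrist_torque'],2))"
```

```text
time_s: 13.0
position: [0.635, 0.1682, 0.2952]
tool_rot: [1.0, 0.031, -0.001, -0.0]
force: [-0.8, 2.0, 5.1]
gripper_width: 0.0139
gripper_force: 40.0
[0.42 0.22 0.09]
time_s: 13.17
position: [0.635, 0.1682, 0.2952]
tool_rot: [1.0, 0.0, -0.001, -0.0]
force: [-0.9, 2.0, 4.7]
gripper_width: 0.0139
gripper_force: 40.0
t 13.17 p [0.635  0.1682 0.2952] rot [[1.0, 0.001, -0.002], [0.001, -1.0, 0.0], [-0.002, -0.0, -1.0]] F [-0.9  2.   4.7] w 0.0139 g 40.0
[0.63 0.18 0.26]
```

```bash
python3 -m crank '[{"x":0,"y":0,"z":0,"rx":0,"ry":0,"rz":-0.02,"gripper":40},{"x":0,"y":0,"z":0,"rx":0,"ry":0,"rz":0,"gripper":40},{"x":0,"y":0,"z":0,"rx":0,"ry":0,"rz":0,"gripper":40},{"x":0,"y":0,"z":0,"rx":0,"ry":0,"rz":0,"gripper":40},{"x":0,"y":0,"z":0,"rx":0,"ry":0,"rz":0,"gripper":40}]'
python3 -m crank '[{"x":0,"y":0,"z":-1,"rx":0,"ry":0,"rz":0,"gripper":80},{"x":0,"y":0,"z":-1,"rx":0,"ry":0,"rz":0,"gripper":80},{"x":-0.9,"y":0,"z":0,"rx":0,"ry":0,"rz":0,"gripper":80},{"x":-1,"y":0,"z":0,"rx":0,"ry":0,"rz":0,"gripper":80},{"x":-1,"y":0.6,"z":0,"rx":0,"ry":0,"rz":0,"gripper":80},{"x":-1,"y":0.9,"z":0,"rx":0,"ry":0,"rz":0,"gripper":80},{"x":-1,"y":0.9,"z":0.3,"rx":0,"ry":0,"rz":0,"gripper":80},{"x":-0.7,"y":0.9,"z":0.3,"rx":0,"ry":0,"rz":0,"gripper":80}]' 25
python3 - <<'E'
from h import *
to((.466,.0165,.045))
for c in ('side','top'):
    snap(c,c+'7')
    for n in ('tub_1','tray','tray_pull','key_grip','bolt_tip'): print(c,n,[(np.round(q['xyz'],3).tolist(),round(q['confidence'],2)) for q in robot.mark_of(n,c)][:5])
im=cv2.imread('pics/top7.png')[90:250,110:330];cv2.imwrite('pics/t7.png',cv2.resize(im,None,fx=3.5,fy=3.5,interpolation=cv2.INTER_CUBIC))
E
```

```text
time_s: 13.58
position: [0.6354, 0.1679, 0.2952]
tool_rot: [1.0, 0.015, -0.0, 0.0]
force: [-0.9, -0.2, -0.2]
gripper_width: 0.0399
gripper_force: 0.0
time_s: 14.25
position: [0.4681, 0.0633, 0.3375]
tool_rot: [1.0, 0.016, -0.0, 0.0]
force: [0.4, -1.0, -1.0]
gripper_width: 0.0796
gripper_force: 0.0
t 14.25 p [0.4681 0.0633 0.3375] rot [[1.0, 0.031, -0.0], [0.031, -1.0, -0.0], [-0.0, 0.0, -1.0]] F [ 0.4 -1.  -1. ] w 0.0796 g 0.0
grasp [0.468  0.0633 0.1665] az 1.79 total [-0.114  1.558  4.052] per row [-0.014  0.195  0.506] j [ 0.13  0.2   2.02 -0.    0.93  1.67]
side tub_1 [([0.475, -0.462, 0.003], 0.88), ([0.442, -0.222, 0.0], 0.73), ([0.447, -0.137, -0.005], 0.6), ([0.468, 0.015, -0.004], 0.52)]
side tray [([0.466, 0.322, 0.004], 0.88)]
side tray_pull [([0.364, 0.332, 0.038], 0.81)]
side key_grip [([0.638, 0.17, 0.118], 0.55)]
side bolt_tip []
top tub_1 [([0.476, -0.464, -0.003], 0.69), ([0.441, -0.228, 0.005], 0.67), ([0.466, 0.016, -0.001], 0.41), ([0.446, -0.141, -0.002], 0.39)]
top tray [([0.467, 0.318, -0.0], 0.73)]
top tray_pull [([0.371, 0.334, 0.038], 0.83)]
top key_grip [([0.639, 0.171, 0.124], 0.58)]
top bolt_tip []
```

View pics/t7.png

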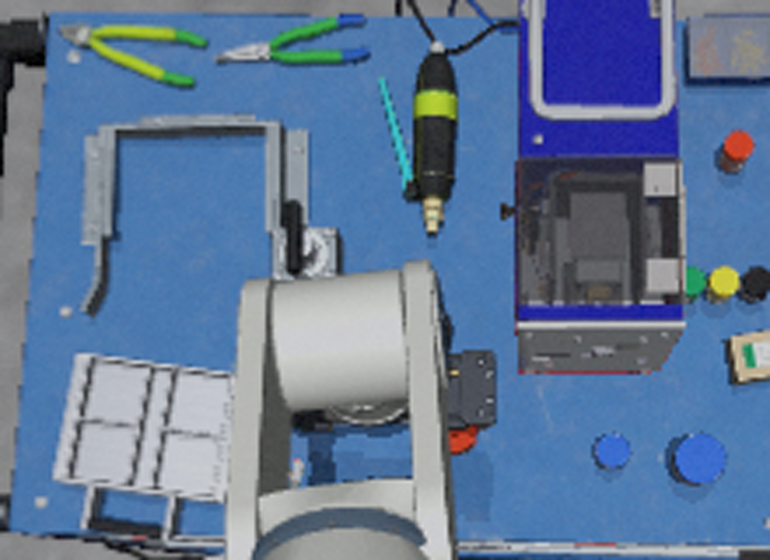

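The key stands in the lock with its bar along x at (293,238), and the bolt no longer shows across the mouth. Next is the red tub.

```bash
python3 -m crank '[{"x":-0.05,"y":0.78,"z":0.3,"rx":0,"ry":0,"rz":0,"gripper":80},{"x":-0.06,"y":0.78,"z":0.5,"rx":0,"ry":0,"rz":0,"gripper":80},{"x":0,"y":0,"z":0.8,"rx":0,"ry":0,"rz":0,"gripper":80},{"x":0,"y":0,"z":0.9,"rx":0,"ry":0,"rz":0,"gripper":80},{"x":0,"y":0,"z":0.9,"rx":0,"ry":0,"rz":0,"gripper":80},{"x":0,"y":0,"z":0.65,"rx":0,"ry":0,"rz":0,"gripper":80},{"x":0,"y":0,"z":0,"rx":0,"ry":0,"rz":0,"gripper":44},{"x":0,"y":0,"z":0,"rx":0,"ry":0,"rz":0,"gripper":44}]' 25
python3 -m crank '[{"x":0,"y":0,"z":0,"rx":0,"ry":0,"rz":0,"gripper":44},{"x":0,"y":0,"z":0,"rx":0,"ry":0,"rz":0,"gripper":44},{"x":0,"y":0,"z":0,"rx":0,"ry":0,"rz":0,"gripper":44}]'
```

```text
time_s: 15.52
position: [0.4685, 0.0173, 0.2156]
tool_rot: [1.0, 0.015, -0.001, 0.0]
force: [0.8, -0.3, -0.7]
gripper_width: 0.0688
gripper_force: 0.0
time_s: 15.77
position: [0.4693, 0.0173, 0.2174]
tool_rot: [1.0, 0.015, 0.001, -0.0]
force: [0.1, -0.5, 1.4]
gripper_width: 0.0487
gripper_force: 0.3
```

```bash
python3 -m crank '[{"x":0,"y":0,"z":0,"rx":0,"ry":0,"rz":0,"gripper":44},{"x":0,"y":0,"z":0,"rx":0,"ry":0,"rz":0,"gripper":44},{"x":0,"y":0,"z":-0.5,"rx":0,"ry":0,"rz":0,"gripper":44},{"x":0,"y":0,"z":-0.8,"rx":0,"ry":0,"rz":0.045,"gripper":44},{"x":0,"y":0,"z":-0.8,"rx":0,"ry":0,"rz":0.046,"gripper":44},{"x":0,"y":0,"z":-0.8,"rx":0,"ry":0,"rz":0,"gripper":44}]' 25
python3 -c "
from h import *
to((.440,.3666,.15),12)"
```

```text
time_s: 16.27
position: [0.4684, 0.0172, 0.3043]
tool_rot: [0.998, -0.059, -0.0, 0.0]
force: [-0.0, -0.0, -1.0]
gripper_width: 0.0471
gripper_force: 25.0
t 16.27 p [0.4684 0.0172 0.3043] rot [[0.993, -0.117, -0.0], [-0.117, -0.993, -0.0], [-0.0, 0.0, -1.0]] F [-0. -0. -1.] w 0.0471 g 25.0
grasp [0.4683 0.0172 0.1333] az -6.74 total [ -2.305 -11.457  -0.558] per row [-0.192 -0.955 -0.047] j [ 0.03  0.24  2.05 -0.    0.85  1.72]
```

```bash
python3 -m crank '[{"x":-0.2,"y":-0.96,"z":0,"rx":0,"ry":0,"rz":0,"gripper":44},{"x":-0.2,"y":-0.96,"z":0,"rx":0,"ry":0,"rz":0,"gripper":44},{"x":-0.2,"y":-0.96,"z":0,"rx":0,"ry":0,"rz":0,"gripper":44},{"x":-0.2,"y":-0.96,"z":0,"rx":0,"ry":0,"rz":0,"gripper":44},{"x":-0.2,"y":-0.96,"z":0,"rx":0,"ry":0,"rz":0,"gripper":44},{"x":-0.2,"y":-0.96,"z":0,"rx":0,"ry":0,"rz":0,"gripper":44},{"x":-0.2,"y":-0.96,"z":0,"rx":0,"ry":0,"rz":0,"gripper":44},{"x":-0.2,"y":-0.96,"z":0,"rx":0,"ry":0,"rz":0,"gripper":44}]' >/dev/null
python3 -m crank '[{"x":-0.18,"y":-0.95,"z":0,"rx":0,"ry":0,"rz":0,"gripper":44},{"x":-0.18,"y":-0.95,"z":0,"rx":0,"ry":0,"rz":0,"gripper":44},{"x":-0.18,"y":-0.95,"z":0,"rx":0,"ry":0,"rz":0,"gripper":44},{"x":-0.18,"y":-0.95,"z":0,"rx":0,"ry":0,"rz":0,"gripper":44},{"x":0,"y":0,"z":0,"rx":0,"ry":0,"rz":0,"gripper":44}]' >/dev/null
python3 - <<'E'
from h import *
to((.440,.3666,.055),6)
p,d=snap('side','side8');W=world('side',d).reshape(-1,3)
for z0,z1 in ((.085,.095),(.1,.115),(.115,.121),(.125,.14)):
    m=(abs(W[:,0]-.44)<.05)&(abs(W[:,1]-.3666)<.05)&(W[:,2]>z0)&(W[:,2]<z1);q=W[m]
    if len(q): print(z0,len(q),np.round(np.percentile(q[:,:2],[3,50,97],axis=0),4).tolist())
for n in ('tub_1','tray','tray_pull'): print(n,[(np.round(q['xyz'],3).tolist(),round(q['confidence'],2)) for q in robot.mark_of(n,'side')][:5])
im=cv2.imread('pics/side8.png')[60:180,150:310];cv2.imwrite('pics/s8.png',cv2.resize(im,None,fx=4,fy=4,interpolation=cv2.INTER_CUBIC))
E
```

```text
t 17.35 p [0.4382 0.3714 0.3038] rot [[0.994, -0.111, 0.002], [-0.111, -0.994, 0.003], [0.001, -0.003, -1.0]] F [ 0.5  0.1 -0.5] w 0.0472 g 25.0
grasp [0.4385 0.3719 0.1328] az -6.36 total [0.065 0.178 2.592] per row [0.011 0.03  0.432] j [0.7  0.39 1.83 0.   0.92 2.38]
0.085 19 [[0.4204, 0.3472], [0.4394, 0.3517], [0.4553, 0.3606]]
0.1 39 [[0.4146, 0.3452], [0.4406, 0.3541], [0.4584, 0.3658]]
0.115 11 [[0.4165, 0.3386], [0.4488, 0.3553], [0.4578, 0.3679]]
0.125 75 [[0.4132, 0.3306], [0.4456, 0.3598], [0.46, 0.3946]]
tub_1 [([0.441, -0.225, 0.003], 0.85), ([0.473, -0.461, 0.002], 0.74), ([0.43, 0.373, 0.084], 0.53), ([0.447, -0.139, -0.002], 0.46)]
tray [([0.467, 0.325, 0.004], 0.74), ([0.434, 0.37, 0.083], 0.44)]
tray_pull [([0.362, 0.334, 0.039], 0.56), ([0.546, -0.296, -0.004], 0.55)]
```

View pics/s8.png

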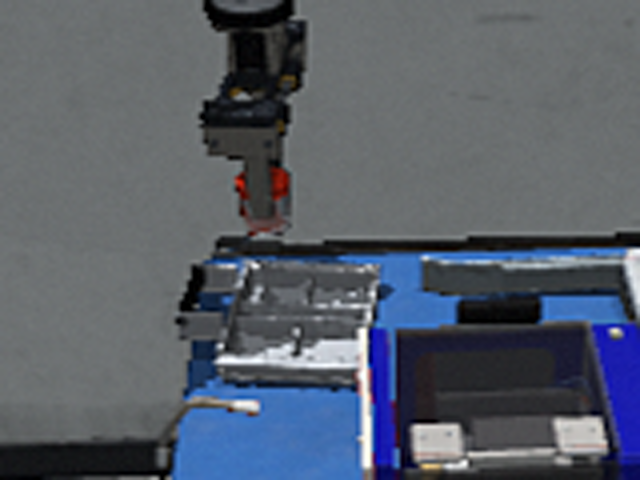

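The red tub hangs upright in the fingers at (262,195), above the far-left area of the tray. I lower it into cell 0.

```bash
python3 -m crank '[{"x":0.06,"y":0.17,"z":0.2,"rx":0,"ry":0,"rz":0,"gripper":44},{"x":0,"y":0,"z":0.6,"rx":0,"ry":0,"rz":0,"gripper":44},{"x":0,"y":0,"z":0.6,"rx":0,"ry":0,"rz":0,"gripper":44},{"x":0,"y":0,"z":0.6,"rx":0,"ry":0,"rz":0,"gripper":44},{"x":0,"y":0,"z":0.4,"rx":0,"ry":0,"rz":0,"gripper":44},{"x":0,"y":0,"z":0.2,"rx":0,"ry":0,"rz":0,"gripper":44},{"x":0,"y":0,"z":0.05,"rx":0,"ry":0,"rz":0,"gripper":44}]'
python3 -m crank '[{"x":0,"y":0,"z":0,"rx":0,"ry":0,"rz":0,"gripper":64},{"x":0,"y":0,"z":0,"rx":0,"ry":0,"rz":0,"gripper":64},{"x":0,"y":0,"z":0,"rx":0,"ry":0,"rz":0,"gripper":64},{"x":0,"y":0,"z":-0.3,"rx":0,"ry":0,"rz":0,"gripper":64},{"x":0,"y":0,"z":-1,"rx":0,"ry":0,"rz":0,"gripper":64},{"x":0,"y":0.5,"z":-1,"rx":0,"ry":0,"rz":0,"gripper":80},{"x":0,"y":1,"z":-0.5,"rx":0,"ry":0,"rz":0,"gripper":80},{"x":0,"y":1,"z":0,"rx":0,"ry":0,"rz":0,"gripper":80}]'
python3 -c "
from h import *
to((.440,-.225,.15),18)
p,d=snap('side','side9');W=world('side',d).reshape(-1,3)
for z0,z1 in ((.043,.053),(.053,.065)):
    m=(abs(W[:,0]-.44)<.05)&(abs(W[:,1]-.3666)<.05)&(W[:,2]>z0)&(W[:,2]<z1);q=W[m]
    if len(q): print(z0,len(q),np.round(np.percentile(q[:,:2],[3,50,97],axis=0),4).tolist())
for n in ('tub_1','tray','tray_pull'): print(n,[(np.round(q['xyz'],3).tolist(),round(q['confidence'],2)) for q in robot.mark_of(n,'side')][:5])
"
```

```text
time_s: 18.13
position: [0.4395, 0.361, 0.2225]
tool_rot: [0.998, -0.057, -0.001, 0.001]
force: [0.4, 0.2, -0.9]
gripper_width: 0.0468
gripper_force: 25.0
time_s: 18.8
position: [0.4322, 0.2881, 0.3122]
tool_rot: [0.998, -0.056, 0.003, -0.002]
force: [1.2, 0.3, -0.3]
gripper_width: 0.0798
gripper_force: 0.0
t 18.8 p [0.4322 0.2881 0.3122] rot [[0.994, -0.111, 0.006], [-0.111, -0.994, 0.004], [0.006, -0.005, -1.0]] F [ 1.2  0.3 -0.3] w 0.0798 g 0.0
grasp [0.4333 0.2888 0.1412] az -6.38 total [ 2.128 16.995 -0.363] per row [ 0.118  0.944 -0.02 ] j [ 0.59  0.3   1.94 -0.    0.89  2.27]
0.043 49 [[0.399, 0.3348], [0.4403, 0.3433], [0.4614, 0.3784]]
0.053 49 [[0.4192, 0.3354], [0.4395, 0.3538], [0.4587, 0.3805]]
tub_1 [([0.437, 0.36, 0.001], 0.63), ([0.446, -0.14, -0.003], 0.59), ([0.47, -0.467, 0.0], 0.59), ([0.439, -0.223, 0.005], 0.57)]
tray [([0.466, 0.324, 0.002], 0.82)]
tray_pull [([0.361, 0.331, 0.039], 0.76), ([0.435, 0.36, -0.001], 0.29)]
```

```bash
python3 -m crank '[{"x":0.12,"y":0.95,"z":0,"rx":0,"ry":0,"rz":0,"gripper":74},{"x":0.12,"y":0.95,"z":0,"rx":0,"ry":0,"rz":0,"gripper":74},{"x":0.12,"y":0.95,"z":0,"rx":0,"ry":0,"rz":0,"gripper":74},{"x":0.12,"y":0.95,"z":0,"rx":0,"ry":0,"rz":0,"gripper":74},{"x":0.12,"y":0.95,"z":0,"rx":0,"ry":0,"rz":0,"gripper":74},{"x":0.12,"y":0.95,"z":0,"rx":0,"ry":0,"rz":0,"gripper":74},{"x":0.12,"y":0.95,"z":0,"rx":0,"ry":0,"rz":0,"gripper":74},{"x":0.12,"y":0.95,"z":0,"rx":0,"ry":0,"rz":0,"gripper":74}]' >/dev/null
python3 -m crank '[{"x":0.12,"y":0.95,"z":0,"rx":0,"ry":0,"rz":0,"gripper":74},{"x":0.12,"y":0.95,"z":0,"rx":0,"ry":0,"rz":0,"gripper":74},{"x":0.12,"y":0.95,"z":0,"rx":0,"ry":0,"rz":0,"gripper":74},{"x":0.12,"y":0.95,"z":0,"rx":0,"ry":0,"rz":0,"gripper":74},{"x":0.12,"y":0.95,"z":0,"rx":0,"ry":0,"rz":0,"gripper":74},{"x":0.12,"y":0.95,"z":0,"rx":0,"ry":0,"rz":0,"gripper":74},{"x":0.12,"y":0.95,"z":0,"rx":0,"ry":0,"rz":0,"gripper":74},{"x":0.12,"y":0.95,"z":0,"rx":0,"ry":0,"rz":0,"gripper":74}]' >/dev/null
python3 -m crank '[{"x":0.1,"y":0.9,"z":0,"rx":0,"ry":0,"rz":0,"gripper":74},{"x":0,"y":0.5,"z":0,"rx":0,"ry":0,"rz":0,"gripper":74},{"x":0,"y":0,"z":0,"rx":0,"ry":0,"rz":0,"gripper":74}]' >/dev/null
python3 -c "
from h import *
to((.440,-.225,.052),8)
p,d=snap('side','side10')
for n in ('tub_1','tray'): print(n,[(np.round(q['xyz'],3).tolist(),round(q['confidence'],2)) for q in robot.mark_of(n,'side')][:5])
"
```

```text
t 20.58 p [ 0.4362 -0.2163  0.3078] rot [[0.993, -0.115, 0.001], [-0.115, -0.993, -0.001], [0.001, 0.001, -1.0]] F [-0.2 -0.2  0.2] w 0.0741 g 0.0
grasp [ 0.4364 -0.2165  0.1368] az -6.58 total [0.147 0.265 2.827] per row [0.018 0.033 0.353] j [-0.46  0.26  2.01 -0.    0.86  1.22]
tub_1 [([0.444, -0.224, 0.003], 0.98), ([0.472, -0.464, 0.003], 0.92), ([0.436, 0.361, 0.0], 0.47), ([0.444, -0.138, -0.005], 0.44)]
tray [([0.467, 0.324, 0.004], 0.89)]
```

```bash
python3 -m crank '[{"x":0.1,"y":0.15,"z":0.1,"rx":0,"ry":0,"rz":0,"gripper":74},{"x":0.1,"y":0.1,"z":0.2,"rx":0,"ry":0,"rz":0,"gripper":74},{"x":0,"y":0,"z":0.6,"rx":0,"ry":0,"rz":0,"gripper":74},{"x":0,"y":0,"z":0.7,"rx":0,"ry":0,"rz":0,"gripper":74},{"x":0,"y":0,"z":0.7,"rx":0,"ry":0,"rz":0,"gripper":74},{"x":0,"y":0,"z":0.5,"rx":0,"ry":0,"rz":0,"gripper":74},{"x":0,"y":0,"z":0,"rx":0,"ry":0,"rz":0,"gripper":44},{"x":0,"y":0,"z":0,"rx":0,"ry":0,"rz":0,"gripper":44}]' 25 >/dev/null
python3 -m crank '[{"x":0,"y":0,"z":0,"rx":0,"ry":0,"rz":0,"gripper":44},{"x":0,"y":0,"z":0,"rx":0,"ry":0,"rz":0,"gripper":44},{"x":0,"y":0,"z":0,"rx":0,"ry":0,"rz":0,"gripper":44},{"x":0,"y":0,"z":0,"rx":0,"ry":0,"rz":0,"gripper":44}]'
python3 -m crank '[{"x":0,"y":0,"z":0,"rx":0,"ry":0,"rz":0,"gripper":44},{"x":0,"y":0,"z":-0.5,"rx":0,"ry":0,"rz":0,"gripper":44},{"x":0,"y":0,"z":-1,"rx":0,"ry":0,"rz":0,"gripper":44},{"x":0,"y":0,"z":-1,"rx":0,"ry":0,"rz":0,"gripper":44},{"x":0,"y":0,"z":-0.5,"rx":0,"ry":0,"rz":0,"gripper":44}]'
python3 -c "
from h import *
to((.492,.2755,.150),16)"
```

```text
time_s: 21.73
position: [0.4407, -0.2225, 0.2245]
tool_rot: [0.998, -0.056, 0.001, 0.0]
force: [1.2, 0.4, 2.1]
gripper_width: 0.0469
gripper_force: 25.0
time_s: 22.15
position: [0.4407, -0.2226, 0.3166]
tool_rot: [0.998, -0.057, 0.001, 0.001]
force: [1.5, -0.3, -0.8]
gripper_width: 0.0468
gripper_force: 25.0
t 22.15 p [ 0.4407 -0.2226  0.3166] rot [[0.994, -0.113, 0.003], [-0.113, -0.994, -0.001], [0.003, 0.001, -1.0]] F [ 1.5 -0.3 -0.8] w 0.0468 g 25.0
grasp [ 0.4412 -0.2228  0.1456] az -6.48 total [ -0.192 -16.695  -0.165] per row [-0.012 -1.043 -0.01 ] j [-0.47  0.26  1.99  0.    0.89  1.21]
```

```bash
python3 -m crank '[{"x":0,"y":-0.98,"z":0,"rx":0,"ry":0,"rz":0,"gripper":44},{"x":0,"y":-0.98,"z":0,"rx":0,"ry":0,"rz":0,"gripper":44},{"x":0,"y":-0.98,"z":0,"rx":0,"ry":0,"rz":0,"gripper":44},{"x":0,"y":-0.98,"z":0,"rx":0,"ry":0,"rz":0,"gripper":44},{"x":0,"y":-0.98,"z":0,"rx":0,"ry":0,"rz":0,"gripper":44},{"x":0,"y":-0.98,"z":0,"rx":0,"ry":0,"rz":0,"gripper":44},{"x":0,"y":-0.98,"z":0,"rx":0,"ry":0,"rz":0,"gripper":44},{"x":0,"y":-0.98,"z":0,"rx":0,"ry":0,"rz":0,"gripper":44}]' >/dev/null
python3 -m crank '[{"x":0,"y":-0.98,"z":0,"rx":0,"ry":0,"rz":0,"gripper":44},{"x":0,"y":-0.98,"z":0,"rx":0,"ry":0,"rz":0,"gripper":44},{"x":0,"y":-0.98,"z":0,"rx":0,"ry":0,"rz":0,"gripper":44},{"x":0,"y":-0.98,"z":0,"rx":0,"ry":0,"rz":0,"gripper":44},{"x":0,"y":-0.98,"z":0,"rx":0,"ry":0,"rz":0,"gripper":44},{"x":0,"y":-0.98,"z":0,"rx":0,"ry":0,"rz":0,"gripper":44},{"x":0,"y":-0.98,"z":0,"rx":0,"ry":0,"rz":0,"gripper":44},{"x":0,"y":-0.98,"z":0,"rx":0,"ry":0,"rz":0,"gripper":44}]' >/dev/null
python3 -m crank '[{"x":0,"y":-0.9,"z":0,"rx":0,"ry":0,"rz":0,"gripper":44},{"x":0,"y":0,"z":0,"rx":0,"ry":0,"rz":0,"gripper":44}]' >/dev/null
python3 -c "
from h import *
to((.492,.2755,.0585),6)
snap('side','side11')
for n in ('tub_1','tray','tray_pull'): print(n,[(np.round(q['xyz'],3).tolist(),round(q['confidence'],2)) for q in robot.mark_of(n,'side')][:5])
"
```

```text
t 23.65 p [0.4969 0.2757 0.314 ] rot [[0.994, -0.111, 0.002], [-0.111, -0.994, 0.002], [0.002, -0.002, -1.0]] F [ 0.3  0.3 -1. ] w 0.0471 g 25.0
grasp [0.4972 0.2761 0.143 ] az -6.36 total [-0.175  0.045  2.816] per row [-0.029  0.007  0.469] j [0.5  0.37 1.84 0.   0.93 2.18]
tub_1 [([0.473, -0.464, 0.004], 0.8), ([0.447, -0.139, -0.002], 0.55), ([0.436, 0.361, 0.002], 0.48)]
tray [([0.466, 0.321, 0.006], 0.9), ([0.49, 0.273, 0.002], 0.16)]
tray_pull [([0.361, 0.332, 0.039], 0.58), ([0.501, 0.36, 0.009], 0.42)]
```

```bash
python3 -m crank '[{"x":-0.17,"y":0.02,"z":0.2,"rx":0,"ry":0,"rz":0,"gripper":44},{"x":0,"y":0,"z":0.6,"rx":0,"ry":0,"rz":0,"gripper":44},{"x":0,"y":0,"z":0.6,"rx":0,"ry":0,"rz":0,"gripper":44},{"x":0,"y":0,"z":0.6,"rx":0,"ry":0,"rz":0,"gripper":44},{"x":0,"y":0,"z":0.5,"rx":0,"ry":0,"rz":0,"gripper":44},{"x":0,"y":0,"z":0.25,"rx":0,"ry":0,"rz":0,"gripper":44},{"x":0,"y":0,"z":0.07,"rx":0,"ry":0,"rz":0,"gripper":44}]'
python3 -m crank '[{"x":0,"y":0,"z":0,"rx":0,"ry":0,"rz":0,"gripper":64},{"x":0,"y":0,"z":0,"rx":0,"ry":0,"rz":0,"gripper":64},{"x":0,"y":0,"z":0,"rx":0,"ry":0,"rz":0,"gripper":64},{"x":0,"y":0,"z":-0.3,"rx":0,"ry":0,"rz":0,"gripper":64},{"x":0,"y":0,"z":-1,"rx":0,"ry":0,"rz":0,"gripper":64},{"x":0,"y":0,"z":-1,"rx":0,"ry":0,"rz":-0.07,"gripper":50},{"x":-1,"y":0,"z":-0.5,"rx":0,"ry":0,"rz":-0.07,"gripper":50},{"x":-1,"y":0.5,"z":0,"rx":0,"ry":0,"rz":-0.07,"gripper":50}]'
python3 - <<'E'
from h import *
snap('side','side12')
for n in ('tub_1','tray','tray_pull'): print(n,[(np.round(q['xyz'],3).tolist(),round(q['confidence'],2)) for q in robot.mark_of(n,'side')][:5])
im=cv2.imread('pics/side12.png')[110:180,170:270];cv2.imwrite('pics/s12.png',cv2.resize(im,None,fx=6,fy=6,interpolation=cv2.INTER_CUBIC))
st()
E
```

```text
time_s: 24.43
position: [0.4908, 0.2704, 0.2282]
tool_rot: [0.998, -0.057, -0.001, 0.001]
force: [-3.9, -7.3, 16.7]
gripper_width: 0.0471
gripper_force: 25.0
time_s: 25.1
position: [0.4346, 0.256, 0.3174]
tool_rot: [0.994, 0.111, 0.004, -0.002]
force: [-0.0, 0.3, 0.7]
gripper_width: 0.0502
gripper_force: 0.0
tub_1 [([0.491, 0.271, 0.01], 0.68), ([0.434, 0.362, 0.002], 0.44), ([0.444, -0.14, -0.004], 0.44), ([0.427, 0.284, 0.005], 0.43)]
tray [([0.467, 0.319, 0.004], 0.74), ([0.438, 0.362, 0.002], 0.44)]
tray_pull [([0.359, 0.33, 0.038], 0.83), ([0.487, 0.275, 0.001], 0.56)]
t 25.3 p [0.4328 0.2537 0.3141] rot [[0.977, 0.214, 0.001], [0.214, -0.977, 0.001], [0.002, -0.001, -1.0]] F [ 0.9 -0.2 -0.5] w 0.0501 g 0.0
```

View pics/s12.png

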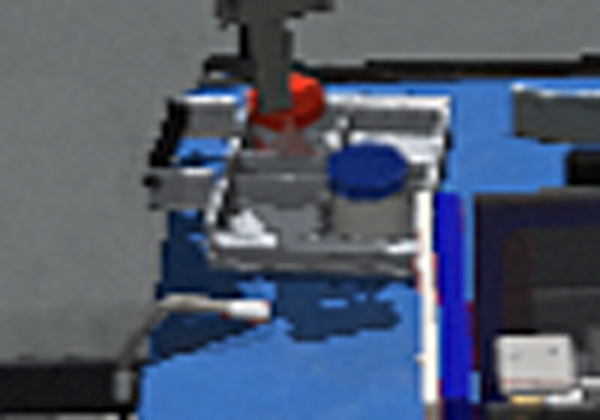

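Run:
```python
from h import *
p,d=robot.camera('side');W=world('side',d);hsv=cv2.cvtColor(p,cv2.COLOR_RGB2HSV)
m=(abs(W[...,0]-.49)<.05)&(abs(W[...,1]-.273)<.05)&(W[...,2]>.03)&(W[...,2]<.1)&(hsv[...,0]>105)&(hsv[...,0]<135)&(hsv[...,1]>120)
q=W[m];print('blue',len(q),np.round(np.percentile(q,[3,50,97],axis=0),4).tolist())
t=q[q[:,2]>np.percentile(q[:,2],60)];A=np.c_[t[:,:2],np.ones(len(t))];c,*_=np.linalg.lstsq(A,t[:,2],rcond=None);print('plane',c[:2],'z@c',np.median(t[:,2]))
m=(abs(W[...,0]-.44)<.05)&(abs(W[...,1]-.36)<.05)&(W[...,2]>.03)&(W[...,2]<.1)&((hsv[...,0]<12)|(hsv[...,0]>170))&(hsv[...,1]>150)
q=W[m];print('red',len(q),np.round(np.percentile(q,[3,50,97],axis=0),4).tolist())
m=(W[...,0]>.4)&(W[...,0]<.53)&(W[...,1]>.2)&(W[...,1]<.26)&(W[...,2]>.018)&(W[...,2]<.03)
q=W[m];print('rim')
for x0 in np.arange(.41,.53,.02):
    s=q[abs(q[:,0]-x0)<.01]
    if len(s): print(round(x0,2),np.round([s[:,1].min(),s[:,1].max(),np.median(s[:,2])],4))
```

```text
blue 101 [[0.4691, 0.2427, 0.0532], [0.4902, 0.2584, 0.0613], [0.5083, 0.2854, 0.0643]]
plane [-0.00352083 -0.00905275] z@c 0.06272906992774022
red 52 [[0.4268, 0.3323, 0.0456], [0.4469, 0.3489, 0.0528], [0.4583, 0.3805, 0.0568]]
rim
0.41 [0.2379 0.2485 0.0264]
0.43 [0.2346 0.2477 0.0273]
0.45 [0.2329 0.2564 0.0245]
0.47 [0.2311 0.258  0.0261]
0.49 [0.2275 0.2483 0.0263]
0.51 [0.2251 0.2564 0.0239]
```

The picture shows both tubs standing in their cells, blue at (368,185) and red at (288,105). Depth puts the blue lid at 63 mm and flat, so it is seated. Next I turn the tool to pinch the tray's pull.

```bash
python3 -m crank '[{"x":0,"y":0,"z":0,"rx":0,"ry":0,"rz":-0.079,"gripper":28},{"x":0,"y":0,"z":0,"rx":0,"ry":0,"rz":-0.079,"gripper":28},{"x":0,"y":0,"z":0,"rx":0,"ry":0,"rz":-0.079,"gripper":28},{"x":0,"y":0,"z":0,"rx":0,"ry":0,"rz":-0.079,"gripper":28},{"x":0,"y":0,"z":0,"rx":0,"ry":0,"rz":-0.079,"gripper":28},{"x":0,"y":0,"z":0,"rx":0,"ry":0,"rz":-0.079,"gripper":28},{"x":0,"y":0,"z":0,"rx":0,"ry":0,"rz":-0.079,"gripper":28},{"x":0,"y":0,"z":0,"rx":0,"ry":0,"rz":-0.079,"gripper":28}]' 50 >/dev/null
python3 -m crank '[{"x":0,"y":0,"z":0,"rx":0,"ry":0,"rz":-0.079,"gripper":28},{"x":0,"y":0,"z":0,"rx":0,"ry":0,"rz":-0.076,"gripper":28}]'
python3 - <<'E'
from h import *
to((.3645,.331,.12),4)
p,d=robot.camera('top');W=world('top',d)
def rect(n,m):
    q=W[m];r=cv2.minAreaRect((q[:,:2]*1000).astype(np.float32));print(n,len(q),np.round(r[0],1),np.round(r[1],1),round(r[2],1),np.round(q.min(0),3),np.round(q.max(0),3))
rect('tray',(W[...,0]>.395)&(W[...,0]<.56)&(W[...,1]>.2)&(W[...,1]<.43)&(W[...,2]>.014)&(W[...,2]<.035))
rect('L',(W[...,0]>.6)&(W[...,0]<.79)&(W[...,1]>.35)&(W[...,1]<.43)&(W[...,2]>.027)&(W[...,2]<.05))
rect('Lstraight',(W[...,0]>.66)&(W[...,0]<.76)&(W[...,1]>.35)&(W[...,1]<.43)&(W[...,2]>.027)&(W[...,2]<.05))
rect('Rstraight',(W[...,0]>.67)&(W[...,0]<.76)&(W[...,1]>.17)&(W[...,1]<.24)&(W[...,2]>.027)&(W[...,2]<.05))
for n in ('tray','tray_pull'): print(n,[(np.round(q['xyz'],3).tolist(),round(q['confidence'],2)) for q in robot.mark_of(n,'top')][:2])
E
```

```text
time_s: 26.18
position: [0.4342, 0.2543, 0.313]
tool_rot: [0.746, 0.666, 0.0, 0.0]
force: [-0.6, 0.6, 0.1]
gripper_width: 0.0279
gripper_force: 0.0
t 26.18 p [0.4342 0.2543 0.313 ] rot [[0.113, 0.994, 0.0], [0.994, -0.113, 0.0], [0.0, 0.0, -1.0]] F [-0.6  0.6  0.1] w 0.0279 g 0.0
grasp [0.4343 0.2544 0.142 ] az 83.51 total [ 2.274 -2.601  0.732] per row [ 0.569 -0.65   0.183] j [0.53 0.28 1.97 0.   0.89 0.64]
tray 214 [461.3 319.2] [173.2 136.9] 84.5 [0.395 0.228 0.014] [0.528 0.411 0.035]
L 183 [688.3 379.8] [ 32.8 174.2] 81.2 [0.6   0.35  0.027] [0.773 0.386 0.043]
Lstraight 127 [710.  375.1] [99.4 17.3] 4.3 [0.66  0.367 0.028] [0.76  0.386 0.043]
Rstraight 117 [715.2 204.7] [88.3 15.7] 2.9 [0.671 0.196 0.028] [0.759 0.214 0.042]
tray []
tray_pull [([0.491, 0.264, 0.007], 0.48)]
```

```bash
python3 -m crank '[{"x":0.57,"y":-0.65,"z":0.1,"rx":0,"ry":0,"rz":0,"gripper":28},{"x":0.57,"y":-0.65,"z":0.1,"rx":0,"ry":0,"rz":0,"gripper":28},{"x":0.57,"y":-0.65,"z":0.2,"rx":0,"ry":0,"rz":0,"gripper":28},{"x":0.57,"y":-0.65,"z":0.3,"rx":0,"ry":0,"rz":0,"gripper":28},{"x":0,"y":0,"z":0.2,"rx":0,"ry":0,"rz":0,"gripper":28},{"x":0,"y":0,"z":0,"rx":0,"ry":0,"rz":0,"gripper":28}]'
python3 - <<'E'
from h import *
to((.3645,.331,.043),6)
p,d=robot.camera('side');W=world('side',d)
m=(W[...,0]>.34)&(W[...,0]<.385)&(W[...,1]>.28)&(W[...,1]<.39)&(W[...,2]>.034)&(W[...,2]<.055);q=W[m]
print(len(q),np.round(np.percentile(q,[3,50,97],axis=0),4).tolist())
for y0 in np.arange(.29,.38,.01):
    s=q[abs(q[:,1]-y0)<.006]
    if len(s): print(round(y0,2),len(s),np.round([s[:,0].min(),s[:,0].max(),np.median(s[:,2])],4))
print([(np.round(q['xyz'],3).tolist(),round(q['confidence'],2)) for q in robot.mark_of('tray_pull','side')][:2])
E
```

```text
time_s: 26.83
position: [0.3631, 0.3316, 0.2849]
tool_rot: [0.748, 0.664, -0.001, 0.0]
force: [-0.0, -0.6, -0.5]
gripper_width: 0.0278
gripper_force: 0.0
t 26.83 p [0.3631 0.3316 0.2849] rot [[0.119, 0.993, -0.001], [0.993, -0.119, -0.001], [-0.001, -0.001, -1.0]] F [-0.  -0.6 -0.5] w 0.0278 g 0.0
grasp [0.3629 0.3314 0.1139] az 83.16 total [-2.000e-03  5.700e-02  2.365e+00] per row [-0.     0.01   0.394] j [ 0.74  0.31  2.02 -0.    0.82  0.86]
91 [[0.3564, 0.2836, 0.0354], [0.3681, 0.3104, 0.0457], [0.3828, 0.3694, 0.0501]]
0.29 31 [0.354  0.3843 0.043 ]
0.3 6 [0.358  0.3676 0.0478]
0.31 7 [0.3572 0.3678 0.0478]
0.32 10 [0.3594 0.3705 0.0466]
0.33 6 [0.3622 0.3719 0.0473]
0.34 8 [0.3617 0.3725 0.0476]
0.35 6 [0.3642 0.3741 0.0475]
0.36 12 [0.3637 0.3823 0.0453]
0.37 10 [0.3628 0.3823 0.0449]
[([0.36, 0.333, 0.036], 0.57)]
```

```bash
python3 -m crank '[{"x":0,"y":0.1,"z":0.2,"rx":0,"ry":0,"rz":0,"gripper":28},{"x":0,"y":0,"z":0.4,"rx":0,"ry":0,"rz":0,"gripper":28},{"x":0,"y":0,"z":0.5,"rx":0,"ry":0,"rz":0,"gripper":28},{"x":0,"y":0,"z":0.5,"rx":0,"ry":0,"rz":0,"gripper":28},{"x":0,"y":0,"z":0.4,"rx":0,"ry":0,"rz":0,"gripper":28},{"x":0,"y":0,"z":0.3,"rx":0,"ry":0,"rz":0,"gripper":28},{"x":0,"y":0,"z":0.07,"rx":0,"ry":0,"rz":0,"gripper":28}]'
python3 -m crank '[{"x":0,"y":0,"z":0,"rx":0,"ry":0,"rz":0,"gripper":4},{"x":0,"y":0,"z":0,"rx":0,"ry":0,"rz":0,"gripper":4},{"x":0,"y":0,"z":0,"rx":0,"ry":0,"rz":0,"gripper":4},{"x":0,"y":0,"z":0,"rx":0,"ry":0,"rz":0,"gripper":4},{"x":0,"y":0,"z":0,"rx":0,"ry":0,"rz":0,"gripper":4}]' 55
```

```text
time_s: 27.52
position: [0.367, 0.3298, 0.2136]
tool_rot: [0.748, 0.664, -0.001, 0.0]
force: [-0.7, -0.1, -0.7]
gripper_width: 0.0277
gripper_force: 0.0
time_s: 27.93
position: [0.3666, 0.3306, 0.2152]
tool_rot: [0.747, 0.664, 0.0, 0.0]
force: [-1.3, 0.0, -0.2]
gripper_width: 0.0116
gripper_force: 55.0
```

```bash
python3 -m crank '[{"x":-0.1,"y":0.08,"z":0,"rx":0,"ry":0,"rz":-0.012,"gripper":4},{"x":-0.2,"y":0.15,"z":0,"rx":0,"ry":0,"rz":-0.014,"gripper":4},{"x":-0.22,"y":0.15,"z":0,"rx":0,"ry":0,"rz":-0.014,"gripper":4},{"x":-0.22,"y":0.15,"z":0,"rx":0,"ry":0,"rz":-0.014,"gripper":4},{"x":-0.22,"y":0.15,"z":0,"rx":0,"ry":0,"rz":-0.014,"gripper":4},{"x":-0.22,"y":0.15,"z":0,"rx":0,"ry":0,"rz":-0.014,"gripper":4},{"x":-0.22,"y":0.13,"z":0,"rx":0,"ry":0,"rz":-0.013,"gripper":4},{"x":-0.2,"y":0.13,"z":0,"rx":0,"ry":0,"rz":-0.012,"gripper":4}]'
python3 - <<'E'
from h import *
to((.3998,.2776,.0425),1)
for c in ('side','top'):
    p,d=robot.camera(c);W=world(c,d)
    m=(W[...,0]>.43)&(W[...,0]<.59)&(W[...,1]>.15)&(W[...,1]<.4)&(W[...,2]>.014)&(W[...,2]<.035);q=W[m]
    if len(q)>20:
        r=cv2.minAreaRect((q[:,:2]*1000).astype(np.float32));print(c,len(q),np.round(r[0],1),np.round(r[1],1),round(r[2],1),np.round(q.min(0),3),np.round(q.max(0),3))
    print([(np.round(q['xyz'],3).tolist(),round(q['confidence'],2)) for q in robot.mark_of('tray',c)][:2])
E
```

```text
time_s: 28.6
position: [0.3975, 0.2812, 0.2152]
tool_rot: [0.689, 0.725, 0.0, -0.0]
force: [-2.7, 1.5, -1.6]
gripper_width: 0.0112
gripper_force: 55.0
t 28.6 p [0.3975 0.2812 0.2152] rot [[-0.052, 0.999, 0.0], [0.999, 0.052, 0.001], [0.001, 0.0, -1.0]] F [-2.7  1.5 -1.6] w 0.0112 g 55.0
grasp [0.3976 0.2813 0.0442] az 92.96 total [-0.128  0.067  0.058] per row [-0.128  0.067  0.058] j [0.61 0.42 2.07 0.   0.65 0.56]
side 414 [508.7 277. ] [234.4 155.4] 89.7 [0.431 0.16  0.014] [0.587 0.394 0.035]
[([0.502, 0.292, 0.004], 0.96), ([0.47, 0.247, 0.003], 0.21)]
top 409 [510.2 278.9] [229.5 157.9] 89.8 [0.431 0.164 0.014] [0.589 0.393 0.035]
[([0.502, 0.285, 0.0], 0.95)]
```

```bash
python3 -m crank '[{"x":-0.06,"y":0.2,"z":0,"rx":0,"ry":0,"rz":0,"gripper":4},{"x":-0.05,"y":0.4,"z":0,"rx":0,"ry":0,"rz":0,"gripper":4},{"x":0,"y":0.5,"z":0,"rx":0,"ry":0,"rz":0,"gripper":4},{"x":0,"y":0.5,"z":0,"rx":0,"ry":0,"rz":0,"gripper":4},{"x":0,"y":0.5,"z":0,"rx":0,"ry":0,"rz":0,"gripper":4}]'
python3 -m crank '[{"x":0,"y":0.3,"z":0,"rx":0,"ry":0,"rz":0,"gripper":4},{"x":0,"y":0.3,"z":0,"rx":0,"ry":0,"rz":0,"gripper":4},{"x":0,"y":0.3,"z":0,"rx":0,"ry":0,"rz":0,"gripper":4}]'
python3 -c "
from h import *
to((.6045,.2869,.044),1);print(np.round(robot.state()['wrist_torque'],2))"
```

```text
time_s: 29.22
position: [0.459, 0.2812, 0.2152]
tool_rot: [0.689, 0.724, -0.002, -0.001]
force: [-11.6, -0.3, 15.0]
gripper_width: 0.0113
gripper_force: 55.0
time_s: 29.47
position: [0.4856, 0.2825, 0.2152]
tool_rot: [0.689, 0.724, -0.003, -0.002]
force: [-15.5, -0.0, 17.6]
gripper_width: 0.0113
gripper_force: 55.0
t 29.47 p [0.4856 0.2825 0.2152] rot [[-0.049, 0.999, -0.006], [0.999, 0.049, -0.002], [-0.002, -0.006, -1.0]] F [-15.5  -0.   17.6] w 0.0113 g 55.0
grasp [0.4846 0.2822 0.0442] az 92.82 total [-0.04   4.001 -0.019] per row [-0.04   4.001 -0.019] j [0.52 0.51 1.9  0.   0.74 0.47]
[-0.07  2.36 -0.  ]
```

```bash
python3 -m crank '[{"x":0,"y":0.3,"z":-0.03,"rx":0,"ry":0,"rz":0,"gripper":4},{"x":0,"y":0.4,"z":0,"rx":0,"ry":0,"rz":0,"gripper":4},{"x":0,"y":0.4,"z":0,"rx":0,"ry":0,"rz":0,"gripper":4},{"x":0,"y":0.4,"z":0,"rx":0,"ry":0,"rz":0,"gripper":4}]'
python3 -m crank '[{"x":0,"y":0.4,"z":0,"rx":0,"ry":0,"rz":0,"gripper":4},{"x":0,"y":0.4,"z":0,"rx":0,"ry":0,"rz":0,"gripper":4},{"x":0,"y":0.4,"z":0,"rx":0,"ry":0,"rz":0,"gripper":4}]'
python3 -c "
from h import *
to((.6045,.2869,.044),1);print(np.round(robot.state()['wrist_torque'],2))"
```

```text
time_s: 29.8
position: [0.5332, 0.285, 0.2155]
tool_rot: [0.689, 0.725, -0.0, -0.0]
force: [-2.9, 0.6, -1.2]
gripper_width: 0.0116
gripper_force: 55.0
time_s: 30.05
position: [0.5696, 0.2865, 0.2155]
tool_rot: [0.689, 0.724, -0.0, -0.0]
force: [-2.2, -0.2, -2.1]
gripper_width: 0.0112
gripper_force: 55.0
t 30.05 p [0.5696 0.2865 0.2155] rot [[-0.05, 0.999, -0.0], [0.999, 0.05, -0.0], [-0.0, -0.0, -1.0]] F [-2.2 -0.2 -2.1] w 0.0112 g 55.0
grasp [0.5695 0.2865 0.0445] az 92.85 total [-0.045  1.165  0.015] per row [-0.045  1.165  0.015] j [0.46 0.59 1.73 0.   0.82 0.41]
[-0.08  0.37  0.  ]
```

```bash
python3 -m crank '[{"x":0,"y":0.3,"z":0,"rx":0,"ry":0,"rz":0,"gripper":4},{"x":0,"y":0.3,"z":0,"rx":0,"ry":0,"rz":0,"gripper":4},{"x":0,"y":0.3,"z":0,"rx":0,"ry":0,"rz":0,"gripper":4},{"x":0,"y":0.15,"z":0,"rx":0,"ry":0,"rz":0,"gripper":4}]' | grep -E "pos|force"
python3 -m crank '[{"x":0,"y":0.06,"z":0,"rx":0,"ry":0,"rz":0,"gripper":4},{"x":0,"y":0.06,"z":0,"rx":0,"ry":0,"rz":0,"gripper":4}]' | grep -E "pos|force"
python3 -m crank '[{"x":0,"y":0.05,"z":0,"rx":0,"ry":0,"rz":0,"gripper":4},{"x":0,"y":0.05,"z":0,"rx":0,"ry":0,"rz":0,"gripper":4}]'| grep -E "pos|force"
```

```text
position: [0.6011, 0.2882, 0.2157]
force: [-2.0, -0.1, -1.7]
gripper_force: 55.0
position: [0.6034, 0.2883, 0.2156]
force: [-3.2, -0.4, -1.7]
gripper_force: 55.0
position: [0.6061, 0.2885, 0.2157]
force: [-3.7, 1.6, -2.7]
gripper_force: 55.0
```

```bash
python3 -m crank '[{"x":0,"y":0.05,"z":0,"rx":0,"ry":0,"rz":0,"gripper":4},{"x":0,"y":0.03,"z":0,"rx":0,"ry":0,"rz":0,"gripper":4}]'| grep -E "pos|force"
python3 -m crank '[{"x":0,"y":0.04,"z":0,"rx":0,"ry":0,"rz":0,"gripper":4},{"x":0,"y":0.04,"z":0,"rx":0,"ry":0,"rz":0,"gripper":4}]'| grep -E "pos|force"
```

```text
position: [0.6071, 0.2888, 0.2153]
force: [-14.3, 2.9, 2.7]
gripper_force: 55.0
position: [0.6079, 0.289, 0.2152]
force: [-23.5, 2.4, 10.5]
gripper_force: 55.0
```

```bash
python3 -m crank '[{"x":0,"y":-0.04,"z":0,"rx":0,"ry":0,"rz":0,"gripper":28},{"x":0,"y":0,"z":0,"rx":0,"ry":0,"rz":0,"gripper":28},{"x":0,"y":0,"z":0,"rx":0,"ry":0,"rz":0,"gripper":28},{"x":0,"y":0,"z":0,"rx":0,"ry":0,"rz":0,"gripper":28}]' | grep -E "pos|force|width"
python3 -m crank '[{"x":0,"y":0,"z":-0.5,"rx":0,"ry":0,"rz":0,"gripper":28},{"x":0,"y":0,"z":-1,"rx":0,"ry":0,"rz":0,"gripper":28},{"x":0,"y":0,"z":-1,"rx":0,"ry":0,"rz":0,"gripper":28},{"x":-0.5,"y":-1,"z":-1,"rx":0,"ry":0,"rz":0,"gripper":40},{"x":-0.8,"y":-1,"z":-1,"rx":0,"ry":0,"rz":0.079,"gripper":40},{"x":-1,"y":-1,"z":0,"rx":0,"ry":0,"rz":0.079,"gripper":40},{"x":-1,"y":-1,"z":0,"rx":0,"ry":0,"rz":0.079,"gripper":40},{"x":-1,"y":-1,"z":0,"rx":0,"ry":0,"rz":0.079,"gripper":40}]' | grep pos
python3 - <<'E'
from h import *
p,d=snap('top','top13');W=world('top',d)
for n in ('tray','tray_pull','tub_1','key_grip'): print(n,[(np.round(q['xyz'],3).tolist(),round(q['confidence'],2)) for q in robot.mark_of(n,'top')][:6])
st()
im=cv2.imread('pics/top13.png')[110:200,115:235];cv2.imwrite('pics/t13.png',cv2.resize(im,None,fx=6,fy=6,interpolation=cv2.INTER_CUBIC))
E
```

```text
position: [0.6107, 0.2889, 0.2164]
force: [0.8, 0.2, -0.4]
gripper_width: 0.0282
gripper_force: 0.0
position: [0.4539, 0.1814, 0.3459]
tray [([0.709, 0.291, 0.002], 0.79)]
tray_pull [([0.611, 0.286, 0.04], 0.91)]
tub_1 [([0.475, -0.471, -0.003], 0.77), ([0.673, 0.33, 0.003], 0.65), ([0.74, 0.242, 0.009], 0.48), ([0.447, -0.14, 0.001], 0.39)]
key_grip [([0.64, 0.167, 0.125], 0.66)]
t 32.3 p [0.4559 0.183  0.3457] rot [[0.43, 0.903, 0.003], [0.903, -0.43, 0.001], [0.003, 0.002, -1.0]] F [ 0.8  0.8 -0.4] w 0.0399 g 0.0
```

View pics/t13.png

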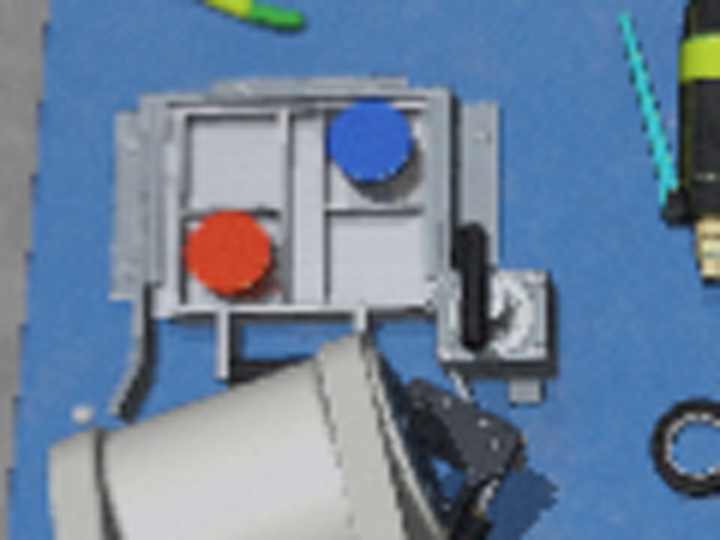

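The tray sits in the dock with its pull at the front. Red is at (228,252) in the front-left cell and blue at (370,140) in the rear-right cell, and the key is at (473,287). I return to the key.

```bash
python3 -m crank '[{"x":0,"y":0,"z":0,"rx":0,"ry":0,"rz":0.077,"gripper":40},{"x":0,"y":0,"z":0,"rx":0,"ry":0,"rz":0.077,"gripper":40},{"x":0,"y":0,"z":0,"rx":0,"ry":0,"rz":0.077,"gripper":40},{"x":0,"y":0,"z":0,"rx":0,"ry":0,"rz":0.077,"gripper":40},{"x":0,"y":0,"z":0,"rx":0,"ry":0,"rz":0.077,"gripper":40},{"x":0,"y":0,"z":0,"rx":0,"ry":0,"rz":0.077,"gripper":40},{"x":0,"y":0,"z":0,"rx":0,"ry":0,"rz":0.077,"gripper":40},{"x":0,"y":0,"z":0,"rx":0,"ry":0,"rz":0.077,"gripper":40}]' 40 >/dev/null
python3 -m crank '[{"x":0,"y":0,"z":0,"rx":0,"ry":0,"rz":0.076,"gripper":40},{"x":0,"y":0,"z":0,"rx":0,"ry":0,"rz":0,"gripper":40}]' >/dev/null
python3 -c "
from h import *
to((.6354,.1679,.174),6)"
```

```text
t 33.13 p [0.4566 0.1836 0.3447] rot [[0.999, 0.033, 0.002], [0.033, -0.999, 0.001], [0.002, -0.001, -1.0]] F [0.5 0.  0.6] w 0.0399 g 0.0
grasp [0.4568 0.1837 0.1737] az 1.92 total [ 5.931e+00  7.250e-01 -1.000e-03] per row [ 0.988  0.121 -0.   ] j [ 0.38  0.22  1.97 -0.    0.95  1.92]
```

```bash
python3 -m crank '[{"x":0.98,"y":0.12,"z":0,"rx":0,"ry":0,"rz":0,"gripper":40},{"x":0.98,"y":0.12,"z":0,"rx":0,"ry":0,"rz":0,"gripper":40},{"x":0.98,"y":0.12,"z":0,"rx":0,"ry":0,"rz":0,"gripper":40},{"x":0.98,"y":0.12,"z":0,"rx":0,"ry":0,"rz":0,"gripper":40},{"x":0.98,"y":0.12,"z":0,"rx":0,"ry":0,"rz":0,"gripper":40},{"x":0.98,"y":0.12,"z":0,"rx":0,"ry":0,"rz":0,"gripper":40},{"x":0,"y":0,"z":0,"rx":0,"ry":0,"rz":0,"gripper":40}]' | grep pos
python3 -c "
from h import *
to((.6354,.1679,.1245),5)"
```

```text
position: [0.6373, 0.1677, 0.3444]
t 33.72 p [0.6373 0.1677 0.3444] rot [[0.999, 0.042, 0.005], [0.042, -0.999, 0.001], [0.005, -0.0, -1.0]] F [-0.3  0.1  0.5] w 0.0398 g 0.0
grasp [0.6381 0.1678 0.1734] az 2.4 total [-0.097 -0.006  1.629] per row [-0.019 -0.001  0.326] j [ 0.26  0.46  1.61 -0.    1.06  1.78]
```

```bash
python3 -m crank '[{"x":-0.06,"y":0,"z":0.3,"rx":0,"ry":0,"rz":0,"gripper":40},{"x":0,"y":0,"z":0.5,"rx":0,"ry":0,"rz":0,"gripper":40},{"x":0,"y":0,"z":0.5,"rx":0,"ry":0,"rz":0,"gripper":40},{"x":0,"y":0,"z":0.28,"rx":0,"ry":0,"rz":0,"gripper":40},{"x":0,"y":0,"z":0.05,"rx":0,"ry":0,"rz":0,"gripper":40},{"x":0,"y":0,"z":0,"rx":0,"ry":0,"rz":0,"gripper":4},{"x":0,"y":0,"z":0,"rx":0,"ry":0,"rz":0,"gripper":4},{"x":0,"y":0,"z":0,"rx":0,"ry":0,"rz":0,"gripper":4}]' 40|grep pos
python3 -m crank '[{"x":0,"y":0,"z":0,"rx":0,"ry":0,"rz":0,"gripper":4},{"x":0,"y":0,"z":0,"rx":0,"ry":0,"rz":0,"gripper":4},{"x":0,"y":0,"z":0,"rx":0,"ry":0,"rz":0,"gripper":4}]'; python3 -c "
from h import *
print(np.round(robot.state()['wrist_torque'],2))"
```

```text
position: [0.6303, 0.1679, 0.2962]
time_s: 34.63
position: [0.6304, 0.1679, 0.2961]
tool_rot: [1.0, 0.019, 0.001, -0.0]
force: [-0.1, 1.3, 4.2]
gripper_width: 0.014
gripper_force: 40.0
[0.42 0.16 0.05]
```

```bash
python3 -m crank '[{"x":0,"y":0.025,"z":-0.02,"rx":0,"ry":0,"rz":-0.077,"gripper":4},{"x":0,"y":0.025,"z":0,"rx":0,"ry":0,"rz":-0.077,"gripper":4},{"x":0,"y":0.025,"z":0,"rx":0,"ry":0,"rz":-0.077,"gripper":4},{"x":0,"y":0.025,"z":0,"rx":0,"ry":0,"rz":-0.077,"gripper":4}]'; python3 -c "
from h import *
print(np.round(robot.state()['wrist_torque'],2))"
python3 -m crank '[{"x":0,"y":0.025,"z":0,"rx":0,"ry":0,"rz":-0.077,"gripper":4},{"x":0,"y":0.025,"z":0,"rx":0,"ry":0,"rz":-0.077,"gripper":4},{"x":0,"y":0.025,"z":0,"rx":0,"ry":0,"rz":-0.077,"gripper":4},{"x":0,"y":0.025,"z":0,"rx":0,"ry":0,"rz":-0.077,"gripper":4}]'; python3 -c "
from h import *
to((.6366,.1676,.124));print(np.round(robot.state()['wrist_torque'],2))"
```

```text
time_s: 34.97
position: [0.6311, 0.165, 0.2962]
tool_rot: [0.965, 0.261, 0.001, -0.0]
force: [0.6, 1.2, -0.4]
gripper_width: 0.0138
gripper_force: 40.0
[ 0.45 -0.22 -0.12]
time_s: 35.3
position: [0.6332, 0.1628, 0.2962]
tool_rot: [0.875, 0.484, 0.001, -0.0]
force: [0.7, 1.8, -1.0]
gripper_width: 0.0139
gripper_force: 40.0
t 35.3 p [0.6332 0.1628 0.2962] rot [[0.531, 0.847, 0.002], [0.847, -0.531, 0.001], [0.002, 0.001, -1.0]] F [ 0.7  1.8 -1. ] w 0.0139 g 40.0
grasp [0.6335 0.1629 0.1252] az 57.92 total [0.187 0.006 0.041] per row [0.023 0.001 0.005] j [0.25 0.51 1.66 0.   0.98 0.81]
[ 0.5  -0.41 -0.17]
```

Friction torque is as expected. I continue towards 99°.

```bash
python3 -m crank '[{"x":0,"y":0.025,"z":0,"rx":0,"ry":0,"rz":-0.077,"gripper":4},{"x":0,"y":0.025,"z":0,"rx":0,"ry":0,"rz":-0.077,"gripper":4},{"x":0,"y":0.025,"z":0,"rx":0,"ry":0,"rz":-0.077,"gripper":4},{"x":0,"y":0.025,"z":0,"rx":0,"ry":0,"rz":-0.077,"gripper":4},{"x":0,"y":0.02,"z":0,"rx":0,"ry":0,"rz":-0.06,"gripper":4}]'; python3 -c "
from h import *
print(np.round(robot.state()['wrist_torque'],2))"
python3 -m crank '[{"x":0,"y":0.01,"z":0,"rx":0,"ry":0,"rz":-0.04,"gripper":4},{"x":0,"y":0,"z":0,"rx":0,"ry":0,"rz":-0.03,"gripper":4}]'; python3 -c "
from h import *
to((.6366,.1676,.124));print(np.round(robot.state()['wrist_torque'],2))"
```

```text
time_s: 35.72
position: [0.6366, 0.1617, 0.2962]
tool_rot: [0.701, 0.714, 0.001, 0.0]
force: [1.8, 3.1, -1.7]
gripper_width: 0.0138
gripper_force: 40.0
[ 0.66 -0.58 -0.16]
time_s: 35.88
position: [0.6371, 0.1618, 0.2963]
tool_rot: [0.661, 0.75, 0.001, 0.0]
force: [3.4, 2.8, -1.9]
gripper_width: 0.0139
gripper_force: 40.0
t 35.88 p [0.6371 0.1618 0.2963] rot [[-0.125, 0.992, 0.002], [0.992, 0.125, 0.001], [0.001, 0.003, -1.0]] F [ 3.4  2.8 -1.9] w 0.0139 g 40.0
grasp [0.6375 0.162  0.1253] az 97.2 total [ 0.189 -0.007  0.042] per row [ 0.024 -0.001  0.005] j [0.25 0.51 1.65 0.   0.98 0.12]
[ 0.65 -0.88 -0.12]
```

```bash
for i in 1; do python3 -m crank '[{"x":0,"y":0,"z":0,"rx":0,"ry":0,"rz":-0.03,"gripper":4},{"x":0,"y":0,"z":0,"rx":0,"ry":0,"rz":-0.02,"gripper":4},{"x":0,"y":0,"z":0,"rx":0,"ry":0,"rz":0,"gripper":4}]' | grep -E "rot|force"; python3 -c "
from h import *
print(np.round(robot.state()['wrist_torque'],2))"; done
python3 -m crank '[{"x":0,"y":0,"z":0,"rx":0,"ry":0,"rz":-0.025,"gripper":4},{"x":0,"y":0,"z":0,"rx":0,"ry":0,"rz":-0.02,"gripper":4},{"x":0,"y":0,"z":0,"rx":0,"ry":0,"rz":0,"gripper":4}]' | grep -E "rot|force"; python3 -c "
from h import *
print(np.round(robot.state()['wrist_torque'],2))"
```

```text
tool_rot: [0.632, 0.775, 0.002, 0.001]
force: [3.9, 1.7, -2.8]
gripper_force: 40.0
[ 0.67 -1.08 -0.1 ]
tool_rot: [0.604, 0.797, 0.002, 0.001]
force: [4.2, 2.8, -4.4]
gripper_force: 40.1
[ 0.77 -1.31 -0.41]
```

```bash
python3 -m crank '[{"x":0,"y":-0.03,"z":0,"rx":0,"ry":0,"rz":0.06,"gripper":4},{"x":0,"y":-0.03,"z":0,"rx":0,"ry":0,"rz":0.05,"gripper":4},{"x":0,"y":0,"z":-0.2,"rx":0,"ry":0,"rz":0,"gripper":4},{"x":0,"y":0,"z":-0.3,"rx":0,"ry":0,"rz":0,"gripper":4}]'; python3 -c "
from h import *
print(np.round(robot.state()['wrist_torque'],2))"
```

```text
time_s: 36.72
position: [0.6356, 0.1613, 0.3105]
tool_rot: [0.671, 0.741, 0.001, 0.001]
force: [5.7, 1.7, -5.4]
gripper_width: 0.0138
gripper_force: 40.0
[ 0.49 -1.57 -0.06]
```

```bash
python3 -m crank '[{"x":0.01,"y":0.05,"z":-0.2,"rx":0,"ry":0,"rz":0,"gripper":4},{"x":0,"y":0,"z":-0.5,"rx":0,"ry":0,"rz":0,"gripper":4},{"x":0,"y":0,"z":-0.7,"rx":0,"ry":0,"rz":0,"gripper":4},{"x":0,"y":0,"z":-0.9,"rx":0,"ry":0,"rz":0,"gripper":4},{"x":0,"y":0,"z":-0.9,"rx":0,"ry":0,"rz":0,"gripper":4}]'
python3 - <<'E'
from h import *
to((.40,.16,.22),8)
p,d=snap('top','top14')
print([(np.round(q['xyz'],3).tolist(),round(q['confidence'],2)) for q in robot.mark_of('bolt_tip','top')][:2])
p,d=snap('side','side14');W=world('side',d)
for z0,z1 in ((.135,.15),(.15,.165)):
    m=(abs(W[...,0]-.636)<.04)&(abs(W[...,1]-.168)<.04)&(W[...,2]>z0)&(W[...,2]<z1);q=W[m]
    if len(q): print(z0,len(q),np.round(np.percentile(q[:,:2],[3,50,97],axis=0),4).tolist())
E
```

```text
time_s: 37.13
position: [0.6356, 0.1612, 0.4073]
tool_rot: [0.671, 0.741, -0.001, -0.001]
force: [0.7, -0.1, -1.2]
gripper_width: 0.0137
gripper_force: 40.0
t 37.13 p [0.6356 0.1612 0.4073] rot [[-0.099, 0.995, -0.002], [0.995, 0.099, -0.001], [-0.001, -0.002, -1.0]] F [ 0.7 -0.1 -1.2] w 0.0137 g 40.0
grasp [0.6352 0.1611 0.2363] az 95.68 total [ 0.741 -7.804  0.56 ] per row [ 0.093 -0.976  0.07 ] j [ 0.25  0.4   1.56 -0.    1.19  0.15]
[]
0.135 2 [[0.6351, 0.1592], [0.6382, 0.1608], [0.6413, 0.1624]]
0.15 21 [[0.6317, 0.1585], [0.6379, 0.1606], [0.6445, 0.1671]]
```

```bash
python3 -m crank '[{"x":0,"y":-0.98,"z":0,"rx":0,"ry":0,"rz":0,"gripper":4},{"x":0,"y":-0.98,"z":0,"rx":0,"ry":0,"rz":0,"gripper":4},{"x":0,"y":-0.98,"z":0,"rx":0,"ry":0,"rz":0,"gripper":4},{"x":0,"y":-0.98,"z":0,"rx":0,"ry":0,"rz":0,"gripper":4},{"x":0,"y":-0.98,"z":0,"rx":0,"ry":0,"rz":0,"gripper":4},{"x":0,"y":-0.98,"z":0,"rx":0,"ry":0,"rz":0,"gripper":4},{"x":0,"y":-0.98,"z":0,"rx":0,"ry":0,"rz":0,"gripper":4},{"x":0,"y":-0.98,"z":0,"rx":0,"ry":0,"rz":0.05,"gripper":4}]' >/dev/null
python3 -m crank '[{"x":-1,"y":0,"z":0,"rx":0,"ry":0,"rz":0,"gripper":4},{"x":-1,"y":0,"z":0,"rx":0,"ry":0,"rz":0,"gripper":4},{"x":-1,"y":0,"z":0,"rx":0,"ry":0,"rz":0,"gripper":4},{"x":-1,"y":0,"z":0,"rx":0,"ry":0,"rz":0,"gripper":4},{"x":-1,"y":0,"z":0,"rx":0,"ry":0,"rz":0,"gripper":4},{"x":-1,"y":0,"z":0,"rx":0,"ry":0,"rz":0,"gripper":4},{"x":-1,"y":0,"z":0,"rx":0,"ry":0,"rz":0,"gripper":4},{"x":-1,"y":0,"z":0,"rx":0,"ry":0,"rz":0,"gripper":4}]' >/dev/null
python3 - <<'E'
from h import *
to((.40,-.370,.23),9)
p,d=snap('top','top15')
print([(np.round(q['xyz'],3).tolist(),round(q['confidence'],2)) for q in robot.mark_of('bolt_tip','top')][:2])
print([(np.round(q['xyz'],3).tolist(),round(q['confidence'],2)) for q in robot.mark_of('tub_1','top')][:6])
im=cv2.imread('pics/top15.png')[110:200,115:235];cv2.imwrite('pics/t15.png',cv2.resize(im,None,fx=6,fy=6,interpolation=cv2.INTER_CUBIC))
for c in('top','side'):
  p,d=robot.camera(c);print([(np.round(q['xyz'],4).tolist(),round(q['confidence'],2)) for q in robot.mark_of('hanger_seat',c)][:2])
  W=world(c,d)
  m=(abs(W[...,0]-.436)<.06)&(abs(W[...,1]+.364)<.05)&(W[...,2]>.072)&(W[...,2]<.09);q=W[m]
  if len(q):
    print(c,'prongs',len(q),np.round(q.min(0),4),np.round(q.max(0),4))
    for x0 in (.415,.425,.435,.445,.455,.465,.475):
      s=np.sort(q[abs(q[:,0]-x0)<.005][:,1]);print(x0,np.round(s*1000).astype(int).tolist())
E
```

```text
t 38.62 p [ 0.406  -0.1031  0.4057] rot [[-0.02, 1.0, -0.002], [1.0, 0.02, 0.0], [0.001, -0.002, -1.0]] F [-0.2 -0.3 -1.2] w 0.0137 g 40.0
grasp [ 0.4056 -0.103   0.2347] az 91.17 total [-8.895 -0.367  0.152] per row [-0.988 -0.041  0.017] j [-0.25  0.02  2.05 -0.    1.08 -0.27]
[([0.74, 0.241, 0.008], 0.65), ([0.636, 0.232, 0.019], 0.38)]
[([0.67, 0.327, 0.002], 0.72), ([0.478, -0.463, -0.003], 0.53), ([0.74, 0.241, 0.007], 0.45)]
[([0.7364, 0.3325, 0.0041], 0.74), ([0.4417, -0.3624, 0.0792], 0.68)]
top prongs 121 [ 0.4129 -0.3857  0.072 ] [ 0.4729 -0.3416  0.0875]
0.415 [-380, -380, -380, -377, -375, -375, -374, -373, -352, -350, -348, -347, -345, -345]
0.425 [-382, -382, -380, -378, -377, -377, -376, -375, -373, -352, -351, -351, -348, -348, -347, -346, -346, -345]
0.435 [-382, -381, -381, -378, -378, -375, -375, -374, -352, -351, -351, -349, -348, -348, -345, -345, -345]
0.445 [-382, -382, -378, -378, -378, -377, -375, -374, -353, -352, -351, -349, -349, -348, -346, -346, -345]
0.455 [-383, -381, -381, -381, -378, -378, -375, -375, -374, -352, -352, -352, -349, -349, -349, -346, 
[... 1270 characters left out ...]
4, -384, -383, -383, -382, -381, -381, -380, -380, -379, -379, -378, -377, -377, -357, -356, -356, -355, -355, -355, -354, -353, -353, -352, -352, -352, -351, -350, -350, -349, -348, -348]
0.465 [-388, -388, -387, -386, -385, -385, -385, -384, -384, -383, -383, -383, -383, -382, -382, -381, -380, -380, -379, -379, -378, -378, -377, -377, -376, -375, -375, -374, -374, -371, -367, -364, -361, -361, -357, -356, -355, -355, -355, -354, -354, -353, -352, -352, -350, -350, -350, -350, -349, -348]
0.475 [-388, -387, -386, -384, -380, -379, -375, -373, -372, -372, -372, -371, -369, -368, -367, -367, -364, -363, -362, -362, -360, -357, -357, -356, -354, -352, -352, -349, -348, -347, -347, -343, -343]
```

View pics/t15.png

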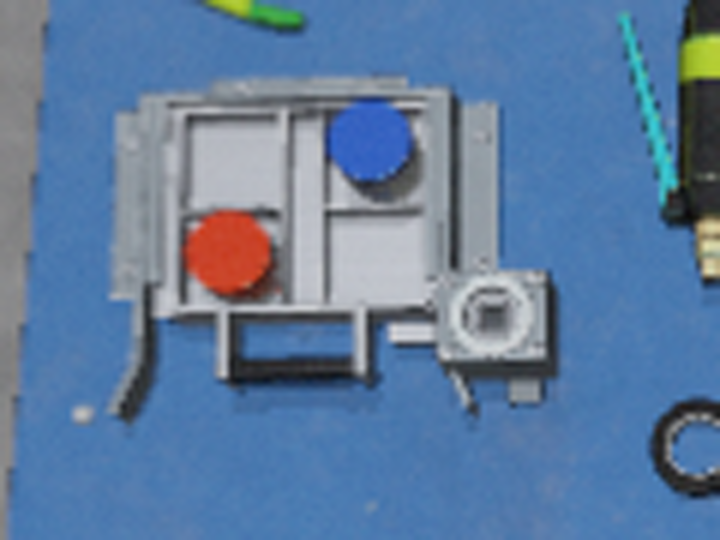

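The bolt is shot across the mouth at (412,333), and the tray with both tubs is home. The prong gap is centred at y of about -0.364 with the seat at x of about 0.437, so I hang the key there.

```bash
python3 -m crank '[{"x":-0.99,"y":-0.04,"z":0,"rx":0,"ry":0,"rz":0,"gripper":4},{"x":-0.99,"y":-0.04,"z":0,"rx":0,"ry":0,"rz":0,"gripper":4},{"x":-0.99,"y":-0.04,"z":0,"rx":0,"ry":0,"rz":0,"gripper":4},{"x":-0.99,"y":-0.04,"z":0,"rx":0,"ry":0,"rz":0,"gripper":4},{"x":-0.99,"y":-0.04,"z":0,"rx":0,"ry":0,"rz":0,"gripper":4},{"x":-0.99,"y":-0.04,"z":0,"rx":0,"ry":0,"rz":0,"gripper":4},{"x":-0.99,"y":-0.04,"z":0,"rx":0,"ry":0,"rz":0,"gripper":4},{"x":-0.99,"y":-0.04,"z":0,"rx":0,"ry":0,"rz":0,"gripper":4}]' >/dev/null
python3 -m crank '[{"x":-0.98,"y":0,"z":0,"rx":0,"ry":0,"rz":0,"gripper":4},{"x":0,"y":0,"z":0,"rx":-0.055,"ry":0,"rz":0,"gripper":4},{"x":0,"y":0,"z":0,"rx":0,"ry":0,"rz":0,"gripper":4}]' >/dev/null
python3 - <<'E'
from h import *
to((.434,-.3706,.20),4)
p,d=snap('side','side16');W=world('side',d)
for z0,z1 in ((.145,.16),(.16,.18),(.18,.195)):
    m=(abs(W[...,0]-.405)<.04)&(abs(W[...,1]+.364)<.04)&(W[...,2]>z0)&(W[...,2]<z1);q=W[m]
    if len(q): print(z0,len(q),np.round(np.percentile(q[:,:2],[3,50,97],axis=0),4).tolist())
E
```

```text
t 39.88 p [ 0.4031 -0.3691  0.4064] rot [[-0.02, 0.996, 0.09], [1.0, 0.02, 0.002], [0.001, 0.09, -0.996]] F [-1.8  1.3 -1.6] w 0.0139 g 40.0
grasp [ 0.4184 -0.3687  0.2361] az 91.14 total [-0.075  0.407  1.245] per row [-0.019  0.102  0.311] j [-0.76  0.21  1.82  0.07  1.04 -0.82]
0.145 38 [[0.4209, -0.3711], [0.4286, -0.3695], [0.4339, -0.359]]
0.16 52 [[0.4191, -0.3714], [0.4274, -0.3696], [0.4321, -0.3588]]
0.18 33 [[0.4186, -0.3713], [0.4258, -0.3697], [0.4304, -0.3619]]
```

```bash
python3 -m crank '[{"x":-0.03,"y":0.1,"z":0.3,"rx":0,"ry":0,"rz":0,"gripper":4},{"x":-0.03,"y":0.1,"z":0.3,"rx":0,"ry":0,"rz":0,"gripper":4},{"x":-0.03,"y":0.1,"z":0.3,"rx":0,"ry":0,"rz":0,"gripper":4},{"x":0,"y":0.1,"z":0.3,"rx":0,"ry":0,"rz":0,"gripper":4},{"x":0,"y":0,"z":0,"rx":0,"ry":0,"rz":0,"gripper":4}]' >/dev/null
python3 -c "
from h import *
to((.434,-.3710,.1165),8)"
python3 -m crank '[{"x":0,"y":-0.03,"z":0.3,"rx":0,"ry":0,"rz":0,"gripper":4},{"x":0,"y":-0.03,"z":0.3,"rx":0,"ry":0,"rz":0,"gripper":4},{"x":0,"y":-0.03,"z":0.3,"rx":0,"ry":0,"rz":0,"gripper":4}]'
```

```text
t 40.35 p [ 0.4184 -0.3703  0.3696] rot [[-0.022, 0.996, 0.084], [1.0, 0.021, 0.004], [0.002, 0.084, -0.996]] F [ 0.6 -0.  -1. ] w 0.0138 g 40.0
grasp [ 0.4327 -0.3696  0.1992] az 91.24 total [-0.053 -0.187  2.751] per row [-0.007 -0.023  0.344] j [-0.75  0.27  1.83  0.07  0.98 -0.81]
time_s: 40.6
position: [0.4174, -0.3712, 0.3441]
tool_rot: [0.699, 0.714, 0.031, 0.03]
force: [-0.5, 1.0, -1.6]
gripper_width: 0.0138
gripper_force: 40.0
```

```bash
python3 -m crank '[{"x":0,"y":-0.03,"z":0.3,"rx":0,"ry":0,"rz":0,"gripper":4},{"x":0,"y":-0.03,"z":0.3,"rx":0,"ry":0,"rz":0,"gripper":4}]'|grep -E "pos|force"
python3 -m crank '[{"x":0,"y":-0.03,"z":0.35,"rx":0,"ry":0,"rz":0,"gripper":4},{"x":0,"y":-0.03,"z":0.35,"rx":0,"ry":0,"rz":0,"gripper":4},{"x":0,"y":-0.03,"z":0.3,"rx":0,"ry":0,"rz":0,"gripper":4},{"x":0,"y":-0.01,"z":0.12,"rx":0,"ry":0,"rz":0,"gripper":4}]'|grep -E "pos|force"
python3 -c "
from h import *
to((.434,-.3710,.1145),2)"
```

```text
position: [0.4171, -0.3713, 0.3258]
force: [0.5, 0.7, -0.5]
gripper_force: 40.0
position: [0.4168, -0.371, 0.2914]
force: [-1.1, 0.1, -1.9]
gripper_force: 40.0
t 41.1 p [ 0.4168 -0.371   0.2914] rot [[-0.02, 0.996, 0.085], [1.0, 0.02, 0.003], [0.001, 0.085, -0.996]] F [-1.1  0.1 -1.9] w 0.0133 g 40.0
grasp [ 0.4313 -0.3705  0.121 ] az 91.16 total [-0.02   0.071  0.223] per row [-0.01   0.036  0.111] j [-0.75  0.37  1.9   0.08  0.81 -0.82]
```

```bash
python3 -m crank '[{"x":0,"y":0.03,"z":0.08,"rx":0,"ry":0,"rz":0,"gripper":4},{"x":0,"y":0.03,"z":0.08,"rx":0,"ry":0,"rz":0,"gripper":4}]'|grep -E "pos|force"
python3 -m crank '[{"x":0,"y":0,"z":0.04,"rx":0,"ry":0,"rz":0,"gripper":4},{"x":0,"y":0,"z":0.04,"rx":0,"ry":0,"rz":0,"gripper":4}]'|grep -E "pos|force"
```

```text
position: [0.4195, -0.3713, 0.2883]
force: [-0.4, -0.3, -1.4]
gripper_force: 40.0
position: [0.4198, -0.3714, 0.2864]
force: [-0.4, -0.6, -1.2]
gripper_force: 40.0
```

```bash
python3 -m crank '[{"x":0,"y":0,"z":0.03,"rx":0,"ry":0,"rz":0,"gripper":4},{"x":0,"y":0,"z":0.03,"rx":0,"ry":0,"rz":0,"gripper":4}]'|grep -E "pos|force"
python3 -m crank '[{"x":0,"y":0,"z":0.02,"rx":0,"ry":0,"rz":0,"gripper":4},{"x":0,"y":0,"z":0.02,"rx":0,"ry":0,"rz":0,"gripper":4}]'|grep -E "pos|force"
```

```text
position: [0.4199, -0.3714, 0.2849]
force: [-3.5, 1.2, 11.7]
gripper_force: 40.0
position: [0.42, -0.3715, 0.2847]
force: [-5.4, 3.7, 20.7]
gripper_force: 40.0
```

Contact came at the predicted height, so I release.

```bash
python3 -m crank '[{"x":0,"y":0,"z":-0.05,"rx":0,"ry":0,"rz":0,"gripper":45},{"x":0,"y":0,"z":0,"rx":0,"ry":0,"rz":0,"gripper":45},{"x":0,"y":0,"z":0,"rx":0,"ry":0,"rz":0,"gripper":45},{"x":0,"y":0,"z":0,"rx":0,"ry":0,"rz":0,"gripper":45},{"x":0,"y":0,"z":0,"rx":0,"ry":0,"rz":0,"gripper":45},{"x":0,"y":0,"z":0,"rx":0,"ry":0,"rz":0,"gripper":45}]'|grep -E "pos|force|width"
python3 -m crank '[{"x":0,"y":0.02,"z":-0.3,"rx":0,"ry":0,"rz":0,"gripper":45},{"x":0,"y":0.05,"z":-0.6,"rx":0,"ry":0,"rz":0,"gripper":45},{"x":0,"y":0.05,"z":-0.8,"rx":0,"ry":0,"rz":0,"gripper":45},{"x":0,"y":0,"z":-0.9,"rx":0,"ry":0,"rz":0,"gripper":45},{"x":0,"y":-1,"z":-0.5,"rx":0,"ry":0,"rz":0,"gripper":45},{"x":0,"y":-1,"z":0,"rx":0,"ry":0,"rz":0,"gripper":45},{"x":0,"y":-1,"z":0,"rx":0,"ry":0,"rz":0,"gripper":45}]'|grep -E "pos|force"
python3 - <<'E'
from h import *
p,d=snap('side','side17');W=world('side',d)
for n in ('key_grip','key'): print(n,[(np.round(q['xyz'],3).tolist(),round(q['confidence'],2)) for q in robot.mark_of(n,'side')][:2])
m=(abs(W[...,0]-.437)<.05)&(abs(W[...,1]+.364)<.05)&(W[...,2]>.1)&(W[...,2]<.135);q=W[m];r=cv2.minAreaRect((q[:,:2]*1000).astype(np.float32));print(np.round(r[0],1),np.round(r[1],1),r[2],np.round(q.min(0),3),np.round(q.max(0),3))
p,d=robot.camera('top');W=world('top',d);hsv=cv2.cvtColor(p,cv2.COLOR_RGB2HSV)
m=(W[...,0]>.69)&(W[...,0]<.79)&(W[...,1]>.2)&(W[...,1]<.3)&(W[...,2]>.045)&(hsv[...,1]>120);q=W[m];print('blue',np.round(np.percentile(q,[3,50,97],axis=0),4).tolist())
m=(W[...,0]>.63)&(W[...,0]<.71)&(W[...,1]>.29)&(W[...,1]<.38)&(W[...,2]>.045)&(hsv[...,1]>120);q=W[m];print('red',np.round(np.percentile(q,[3,50,97],axis=0),4).tolist())
im=cv2.imread('pics/side17.png')[220:350,140:260];cv2.imwrite('pics/s17.png',cv2.resize(im,None,fx=4,fy=4,interpolation=cv2.INTER_CUBIC))
E
```

```text
position: [0.4197, -0.3712, 0.2845]
force: [-0.0, -0.0, 0.2]
gripper_width: 0.045
gripper_force: 0.0
position: [0.3251, -0.3732, 0.3715]
force: [-0.5, -0.2, -0.8]
gripper_force: 0.0
key_grip [([0.436, -0.366, 0.109], 0.74), ([0.545, -0.299, -0.004], 0.74)]
key [([0.433, -0.36, 0.018], 0.67)]
[ 438.1 -367.3] [14.4 68.4] 1.4416927099227905 [ 0.43  -0.401  0.102] [ 0.446 -0.333  0.125]
blue [[0.7182, 0.2218, 0.0546], [0.7399, 0.2421, 0.0607], [0.7609, 0.2632, 0.0664]]
red [[0.6513, 0.3022, 0.0465], [0.6718, 0.3223, 0.0523], [0.6955, 0.3436, 0.0585]]
```

View pics/s17.png

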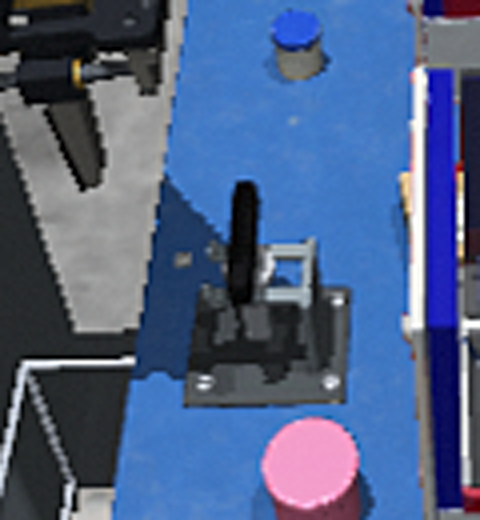

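The key hangs upright in the fork at (243,240), both tubs sit at seated height and the gripper is clear.

```bash
python3 -c "
from h import *
print(robot.sign_off());st()"
```

```text
the job is handed in; nothing more can be done
None
the job is handed in; nothing more can be done
```

The job is handed in: both loose tubs (red and the larger blue) stand in their own tray cells, the tray is home with the bolt shot, and the key is back on its hanger, by my last camera checks; the judging result was not shown.

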